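# Load the brush dryer, shut it, clamp it and start it

## Robot

A 6-joint arm with a two-finger parallel gripper is mounted at the origin on the work surface. World frame = base frame: x ahead of the robot, y to its left, z up, the work surface at z = 0. Lengths are in m, angles in degrees, forces in N, time in s.
With the tool pointing down it reaches from about 0.35 to 0.875 m from the base axis. Payload 4.2 kg.
Tool frame: the origin (TCP) lies between the finger pads; the fingertips stand 17 mm ahead of it and the grasp point (between the pads) lies 2 mm behind it; z points along the fingers, y is the direction in which the jaws open and shut (so a half turn about z gives the same grasp; the last joint's range is limited). The gripper opens to 87 mm and grips with 3 to 60 N. Pads are 19 mm wide; open, the fingers measure 117 mm over their backs; the gripper's body (75 mm by 190 mm) begins 51 mm behind the grasp point.
Start: joints at [87.468, 22.042, 0.453, 0, -68.411, -14.817], TCP at [0.186, 0.597, 0.24] pointing down, gripper open.
Joint ranges: [-179.83, 179.83], [-69.29, 118.12], [-61.27, 80.66], [-181.25, 117.63], [-171.15, -9.14], [-177.46, 177.46]. Speed limits (degrees/s): [159.86, 159.86, 180, 180, 180, 180].

## Interface

Orientations are given as a 3x3 rotation matrix whose columns are the frame's x, y, z axes.
In Python, from station import r gives the robot as it stands.
- The arm moves only by the shell command python3 -m creep 'ROWS'. ROWS is JSON, a list of rows, each a list of 7 numbers: the opening, from 0 (shut) to 1 (fully open), then the shift along the tool's x, y, z scaled (see below), then the turn, a rotation vector about the tool's x, y, z scaled (see below). A call has 1 to 5 rows; each row is the pose to reach, as a shift and turn from the pose measured when the call began, along the tool's axes at that moment, turning the shorter way round; what a row does not reach only later rows make up. The controller multiplies each number of a shift by 300 mm and each number of a turn by 180 degrees. A row lasts 1/12 s, in which the tool goes at most 41.7 mm and 7.16 degrees, less where a joint would pass 70% of its speed; a pose out of reach is approached as far as the arm can. A call with a number of a shift or a turn outside -1 to 1 is refused whole. A call with a gripper value outside its range is refused whole. The fingers move at their own pace and stop on an object; the grip force is fixed at half the most. Time passes only in rows, so rows that repeat a pose let the fingers close. It gives the time, the measured TCP pose, the force and the opening at its end, in the units of the state.
- r.sense(): the state, without advancing time (a new reading comes with each control period).
- r.capture(name): name is "side" or "top" or "wrist"; returns the picture (480x640x3 uint8, blue, green, red); there is no depth.
- r.camera_model(name): a dict with "mtx" (3x3 intrinsics, pixels), "dist" ([k1, k2, p1, p2, k3] as OpenCV has them; the pictures are not rectified), "R" (3x3) and "t" (3): a world point X has camera coordinates R X + t; the wrist camera has in their place "mount" (4x4, takes a point from camera to tool coordinates, whose origin is the TCP and whose axes are the flange's). Camera axes: x right, y down, z forward; pixel columns grow to the right and rows downward; lengths in m; the calibration is good to about 2 mm. A picture is of the moment at which its call begins: read the wrist's pose just before it. camera_model takes no time and is no camera call.
- r.finish_job(): hands the job in, once; it reports no verdict.
Trained networks look in the newest picture that a camera, given by its name, has taken for a name from the list of things; names that differ only in an ending like _2 or _b are one class to them, and where a whole thing is asked for, a point or a joint stands for the part that bears it (a point fixed in the world has none). Each returns a list of dicts, best first, with "score" (0 to 1); they miss things now and then, are a little off and sometimes report something else, mostly with a low value. They report only what shows in the picture. A call takes as long as a camera call. They do not tell look-alikes from the thing itself.
- r.recognise(camera, target): "rect" ([left, top, right, bottom] as shares, 0 to 1, of the picture: columns of its width, rows of its height, round what is visible of it).
- r.outline_of(camera, target): "pixels" (480x640 bool, what is visible of it) and "rect" ([left, top, right, bottom] as shares, 0 to 1, of the picture: columns of its width, rows of its height, round what is visible of it).
The state is a dict: "time_s": time; "joints": joint angles; "joint_velocities": joint speeds; "effort": joint torques, N m; "tcp_pos": TCP position; "ee_rot": TCP orientation; "wrist_force": force on the tool from outside, world axes, zero at the start; "moment": the same for the moment, N m; "gripper_width": opening from 0.0 (shut) to 1.0 (fully open).
Only numpy, scipy, OpenCV 4.12 (cv2) and the standard library are available. Lean on these libraries where they do the work, as an engineer would, in place of code of your own. Each camera call takes 0.05 s, during which the arm holds its last target.

## Task

Put every wooden scrubber on the worktop into the chamber of the brush dryer, spread out so that none stands on another, then shut the lid fully and swing the clamp all the way down over it. Start the dryer by pressing its three keys fully down one at a time, smallest first, then the middle-sized one, then the largest, letting each spring back. Leave the other things on the worktop where they stand.

Things in the scene. Friction and masses are not known exactly. Their poses are not given: they have to be found in the camera images.
- dryer: white brush dryer, fixed: open chamber 165 (x) x 300 (y) x 85 mm outside, walls and floor 6 mm, centred on the origin (at worktop height); x points away from the front ledge (60 mm deep, 40 mm high, with three keys) to the lid's hinge, y to the clamp's bracket (out to y = 180 mm, 92 mm high). Takes four scrubbers side by side, lengths along x, 70 mm apart in y; 79 mm from floor to shut lid
- lid (a joint): hinge angle of the dryer's lid, a white frame with a clear window, 165 x 300 x 8 mm, 0.3 kg: 0 = shut flat on the rim, about 1.6 = standing open (largest 1.9). The hinge is stiff: the lid stays at any angle and can be pushed shut with a few N
- lid_hinge (a point): point on the lid's hinge line, at its middle, level with the lid's underside, on the far top rim of the chamber; the hinge line runs along the dryer's y; the point's axes turn with the lid: its -x runs from the hinge along the lid to its free edge, its z is the lid's outer side
- lid_edge (a point): middle of the lid's free edge, on its outer (upper) face, 165 mm from the hinge line; axes as lid_hinge
- clamp (a joint): angle of the clamp arm, a steel bar 18 mm wide, 10 mm thick and 100 mm long that swings about a line along the dryer's x: 0 = down flat over the lid, about 1.6 = standing upright clear of the lid (largest 1.8). Stiff: stays at any angle, pushed over with 1 to 3 N
- clamp_hinge (a point): pivot of the clamp arm, in the middle of its thickness, 172 mm to the dryer's +y side and 101 mm above the worktop
- clamp_tip (a point): free end of the clamp arm, in the middle of its thickness, 100 mm from the pivot
- key_small_top (a point): centre of the top of the smallest of three round white keys on the dryer's ledge, 18 mm across, in a black collar 34 mm across; moves with the key; the keys may stand in any order along the ledge, 90 mm apart, tops 62 mm above the worktop when up and 10 mm above their collars
- key_small (a joint): travel of the smallest key: 0 up, 0.006 m fully down; pressed downwards against a spring, about 5 N fully down; it springs back
- key_medium_top (a point): centre of the top of the middle-sized of three round white keys on the dryer's ledge, 28 mm across, in a black collar 44 mm across; moves with the key; the keys may stand in any order along the ledge, 90 mm apart, tops 62 mm above the worktop when up and 10 mm above their collars
- key_medium (a joint): travel of the middle-sized key: 0 up, 0.006 m fully down; pressed downwards against a spring, about 5 N fully down; it springs back
- key_large_top (a point): centre of the top of the largest of three round white keys on the dryer's ledge, 40 mm across, in a black collar 56 mm across; moves with the key; the keys may stand in any order along the ledge, 90 mm apart, tops 62 mm above the worktop when up and 10 mm above their collars
- key_large (a joint): travel of the largest key: 0 up, 0.006 m fully down; pressed downwards against a spring, about 5 N fully down; it springs back
- scrubber1_center (a point): stiff wooden scrubber, 110 (x) x 54 (y) x 66 mm high, 0.16 kg, lying on its bristles: bristle pad (102 x 46 mm) 20 mm, block (110 x 54 mm) 16 mm, and on top an upright grip ridge 80 mm along x, 24 mm thick along y, 30 mm high. The point is its centre, 33 mm above its underside; x lengthwise, z up through the ridge. May be absent
- scrubber2_center (a point): stiff wooden scrubber, 110 (x) x 54 (y) x 66 mm high, 0.16 kg, lying on its bristles: bristle pad (102 x 46 mm) 20 mm, block (110 x 54 mm) 16 mm, and on top an upright grip ridge 80 mm along x, 24 mm thick along y, 30 mm high. The point is its centre, 33 mm above its underside; x lengthwise, z up through the ridge. May be absent
- scrubber3_center (a point): stiff wooden scrubber, 110 (x) x 54 (y) x 66 mm high, 0.16 kg, lying on its bristles: bristle pad (102 x 46 mm) 20 mm, block (110 x 54 mm) 16 mm, and on top an upright grip ridge 80 mm along x, 24 mm thick along y, 30 mm high. The point is its centre, 33 mm above its underside; x lengthwise, z up through the ridge. May be absent
- scrubber4_center (a point): stiff wooden scrubber, 110 (x) x 54 (y) x 66 mm high, 0.16 kg, lying on its bristles: bristle pad (102 x 46 mm) 20 mm, block (110 x 54 mm) 16 mm, and on top an upright grip ridge 80 mm along x, 24 mm thick along y, 30 mm high. The point is its centre, 33 mm above its underside; x lengthwise, z up through the ridge. May be absent
- peg_tray: grey plastic tray of white clothes pegs, 100 x 75 mm, about 34 mm high; origin under its centre; not part of the job
- pot: round white ceramic pot (open), 72 mm across, 68 mm high; origin under its centre; not part of the job
- spray_bottle: yellow spray bottle, 72 mm across, 193 mm high; origin under its centre; not part of the job
- brush_holder: chrome bathroom brush holder, 90 mm across, 125 mm high with a rod up to 299 mm; origin under its centre; not part of the job
- polish_tin: round tin, 76 mm across, 55 mm high; origin under its centre; not part of the job
- soap_box: white soap box, 95 x 62 x 42 mm; origin under its centre; not part of the job
- dustpan: grey dustpan lying flat, 170 x 190 mm plus a handle; origin under the pan's centre; not part of the job
Mind the look-alikes: they are no part of the job. What is shaped like the part that bears scrubber4_center but green is not meant.

How it is judged (in metres and radians):
On the way, in this order (a step that is already met when the one before it is completed fails the run):
1. every scrubber is in the dryer's chamber (x of scrubber1_center in the frame of dryer between -0.0765 and 0.0765 m and y of scrubber1_center in the frame of dryer between -0.144 and 0.144 m and z of each of scrubber1_center, scrubber2_center, scrubber3_center, scrubber4_center in the frame of dryer below 0.07 m and x of scrubber2_center in the frame of dryer between -0.0765 and 0.0765 m and y of scrubber2_center in the frame of dryer between -0.144 and 0.144 m and x of scrubber3_center in the frame of dryer between -0.0765 and 0.0765 m and y of scrubber3_center in the frame of dryer between -0.144 and 0.144 m and x of scrubber4_center in the frame of dryer between -0.0765 and 0.0765 m and y of scrubber4_center in the frame of dryer between -0.144 and 0.144 m), for 0.2 s.
2. the lid is shut (all of step 1 and value of joint lid below 0.04 rad), for 0.2 s.
3. the clamp is down, over the shut lid (value of joint lid below 0.04 rad and value of joint clamp below 0.06 rad), for 0.2 s.
4. the smallest key is pressed, the others up, lid shut and clamp down (all of step 3 and value of joint key_small above 0.0042 m and value of joint each of key_medium, key_large below 0.0015 m), for 0.05 s.
5. the middle-sized key is pressed, the others up, lid shut and clamp down (all of step 3 and value of joint key_medium above 0.0042 m and value of joint each of key_small, key_large below 0.0015 m), for 0.05 s.
6. the largest key is pressed, the others up, lid shut and clamp down (all of step 3 and value of joint key_large above 0.0042 m and value of joint each of key_small, key_medium below 0.0015 m), for 0.05 s.
At the end, for the whole second after the job is handed in: every scrubber is inside the chamber (its centre within the walls and below the rim), the lid is shut (within 0.04 rad), the clamp is down (within 0.06 rad) and all three keys are up (within 1.5 mm) (all of step 1 and all of step 3 and value of joint each of key_small, key_medium, key_large below 0.0015 m); the robot touches nothing.
It fails at once if another thing on the worktop is shoved more than 60 mm or tipped over (distance of any of peg_tray, pot, spray_bottle, brush_holder, polish_tin, soap_box, dustpan from where it was at the start of the episode above 0.06 m or angle between any of peg_tray, pot, spray_bottle, brush_holder, polish_tin, soap_box, dustpan's own z axis and vertical above 0.6 rad).
Of scrubber1, scrubber2, scrubber3, scrubber4 only 2 to 4 are there at a start; the rules pass over those that are not, and their reading is None.
At some moment in a run one of scrubber1, scrubber2, scrubber3, scrubber4 may be knocked a few centimetres aside while the robot is not near it.
Once in a run the grip may slacken for a moment while it holds something.
It also fails if it takes over 210 s, if anything falls off the work surface, if the arm or the gripper's body presses on something with over 40 N, if the wrist force passes 120 N, or if a joint passes its speed limit or range.

## Working session

There is one attempt and no reset: what is moved stays moved. The work goes in short steps, Python scripts to look and compute and a shell command to move; the robot and the scene stay as the last step left them, time stands still between calls to the robot, and variables do not carry over. Pictures are saved under pics/ and viewed, and the job is handed in when it is done.

```bash
ls; mkdir -p pics
python3 - <<'E'
from station import r
import cv2,json
s=r.sense(); print(s)
for c in ["side","top","wrist"]:
    im=r.capture(c); cv2.imwrite(f"pics/{c}0.png",im)
    m=r.camera_model(c); print(c,{k:(v.tolist() if hasattr(v,'tolist') else v) for k,v in m.items()})
E
```

```text
pics
{'time_s': 0.0, 'joints': array([ 8.74695996e+01,  2.20896496e+01,  3.81372278e-01, -2.85498865e-02,
       -6.84119146e+01, -1.48151791e+01]), 'joint_velocities': array([ 0.01880215,  0.08106169, -0.02469527, -0.04324536,  0.06817214,
       -0.12774716]), 'effort': array([ 3.95980669e-04, -3.90673113e+01,  1.87403941e+01,  4.21971023e+00,
        1.10033032e-02, -1.87887249e-04]), 'tcp_pos': array([0.18616248, 0.59604567, 0.2384833 ]), 'ee_rot': array([[ 9.54469137e-01, -2.98309166e-01, -5.55496533e-04],
       [-2.98309670e-01, -9.54466885e-01, -2.07519838e-03],
       [ 8.88476511e-05,  2.14642279e-03, -9.99997692e-01]]), 'wrist_force': array([0.64304136, 0.56110451, 0.15989819]), 'moment': array([-0.03619615, -0.02519761, -0.01376492]), 'gripper_width': 1.0003212675012458}
side {'mtx': [[569.7923299075126, 0.0, 317.94488598263337], [0.0, 569.7923299075126, 241.77256907333333], [0.0, 0.0, 1.0]], 'dist': [-0.13473466778294674, 0.0, 0.0, 0.0, 0.0], 'R': [[-0.9779404112466036, -0.20875232021329976, 0.007417604491183184], [-0.15356797220488222, 0.6944399733396229, -0.70297226214
[... 369 characters left out ...]
.012083457345415306], [-0.9954624225451175, 0.028953382271320282, -0.09064362611710136], [0.09095139567954716, 0.009493182870764732, -0.995810083852802]], 't': [0.022821139970605888, 0.535570471454562, 1.554065977711014]}
wrist {'mtx': [[341.9516356741788, 0.0, 320.6092380892101], [0.0, 341.9516356741788, 235.53978680592445], [0.0, 0.0, 1.0]], 'dist': [0.0068697309618925865, 0.0, 0.0, 0.0, 0.0], 'mount': [[0.001006791721205933, -0.9530721956130159, -0.30274143475879506, 0.08573431832753246], [0.9999993577335182, 0.0011171176064226766, -0.00019126108515638202, -0.0007915953070490866], [0.0005204834093279349, -0.302741047758042, 0.9530727081914485, -0.14648350205170507], [0.0, 0.0, 0.0, 1.0]]}
```

View pics/top0.png

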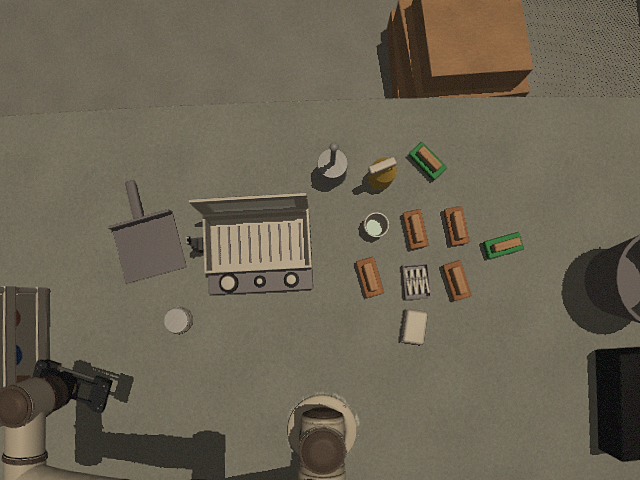

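View pics/side0.png

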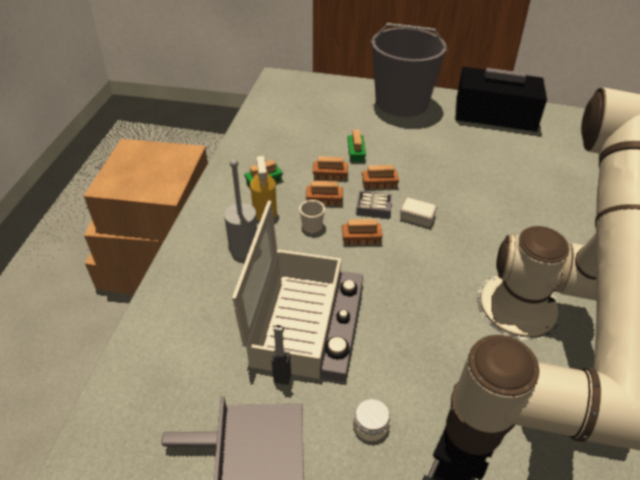

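View pics/wrist0.png

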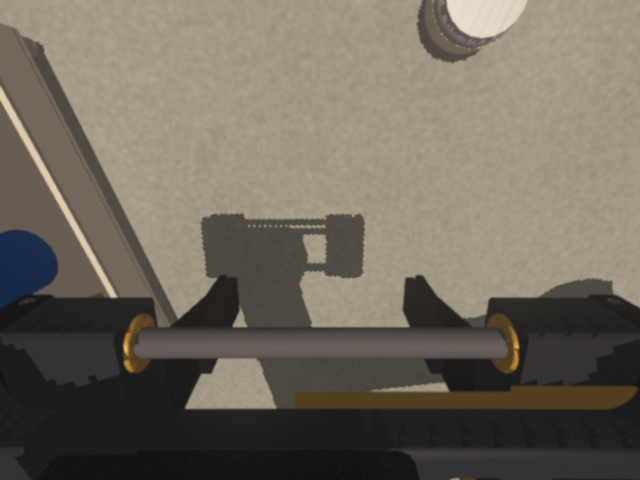

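The top view shows four wooden scrubbers near (369,277), (415,229), (456,226) and (456,281), with green look-alikes at (428,160) and (503,245). The dryer is at (258,245). Its keys from left to right are large, small, medium. Next I measure them.

```bash
cat > h.py <<'E'
import numpy as np,cv2
from station import r
from scipy.spatial.transform import Rotation as Ro
def ray(c,uv,s=None):
    m=r.camera_model(c); K=np.array(m["mtx"]);d=np.array(m["dist"])
    p=cv2.undistortPoints(np.array(uv,float).reshape(-1,1,2),K,d).reshape(-1,2)
    v=np.c_[p,np.ones(len(p))]
    if c=="wrist":
        M=np.array(m["mount"]); R=s["ee_rot"]@M[:3,:3]; o=s["tcp_pos"]+s["ee_rot"]@M[:3,3]
        return o,v@R.T
    R=np.array(m["R"]);t=np.array(m["t"])
    return -R.T@t, v@R
def onz(c,uv,z,s=None):
    o,d=ray(c,uv,s); k=(z-o[2])/d[:,2]; return o+d*k[:,None]
def proj(c,X,s=None):
    m=r.camera_model(c); K=np.array(m["mtx"]);d=np.array(m["dist"]);X=np.array(X,float).reshape(-1,3)
    if c=="wrist":
        M=np.array(m["mount"]); R=s["ee_rot"]@M[:3,:3]; o=s["tcp_pos"]+s["ee_rot"]@M[:3,3]
        R=R.T;t=-R@o
    else: R=np.array(m["R"]);t=np.array(m["t"])
    return cv2.projectPoints(X,cv2.Rodrigues(R)[0],t,K,d)[0].reshape(-1,2)
def move(pos,yaw=None,R=None):
    """print row numbers (shift/turn scaled) to reach pos with tool down; yaw = angle(deg) of the tool y (jaw) axis in world"""
    s=r.sense(); Rc=s["ee_rot"];
    sh=Rc.T@(np.array(pos)-s["tcp_pos"])/0.3
    best=None
    if R is None:
        for k in (0,180):
            a=np.radians(yaw+k); y=np.array([np.cos(a),np.sin(a),0]);z=np.array([0,0,-1.]);x=np.cross(y,z)
            T=np.c_[x,y,z]; w=Ro.from_matrix(Rc.T@T).as_rotvec()/np.pi
            if best is None or np.linalg.norm(w)<np.linalg.norm(best): best=w
    else: best=Ro.from_matrix(Rc.T@R).as_rotvec()/np.pi
    print("row",np.round(sh,3).tolist(),np.round(best,4).tolist(),"j6",round(s["joints"][5],1),"j",np.round(s["joints"],0)[:5])
E
python3 - <<'E'
from h import *
im=r.capture("top")
for t in ["scrubber1_center","dryer","key_small_top","key_medium_top","key_large_top"]:
    for o in r.outline_of("top",t):
        p=o["pixels"]; ys,xs=np.nonzero(p)
        (c,sz,a)=cv2.minAreaRect(np.c_[xs,ys].astype(np.float32))
        print(t,round(o["score"],2),np.round(c,1),np.round(sz,1),round(a,1),len(xs))
        cx=[xs.mean(),ys.mean()]
        z={"scrubber1_center":.045,"dryer":.05}.get(t,.062)
        print("   ",np.round(onz("top",[cx],z),3))
big=cv2.resize(im[100:320,180:540],None,fx=2.2,fy=2.2,interpolation=cv2.INTER_CUBIC); cv2.imwrite("pics/big.png",big)
E
```

```text
scrubber1_center 0.42 [248.6 203.6] [ 17.2 116.9] 86.5 1761
    [[0.659 0.189 0.045]]
dryer 0.73 [414.8 228.8] [39.3 19.6] 76.0 739
    [[ 0.571 -0.283  0.05 ]]
dryer 0.56 [248.4 244.2] [ 97.9 126.2] 87.2 10091
    [[0.549 0.177 0.05 ]]
key_medium_top 0.5 [248.2 203.7] [ 16.7 118.1] 87.2 1760
    [[0.656 0.19  0.062]]
key_medium_top 0.44 [291.  279.5] [6.4 6.4] 45.0 43
    [[0.435 0.076 0.062]]
key_medium_top 0.17 [455.7 225.5] [37.9 19.1] 78.1 704
    [[ 0.574 -0.398  0.062]]
key_large_top 0.68 [227.5 282. ] [12. 13.] 90.0 139
    [[0.432 0.256 0.062]]
key_large_top 0.44 [247.8 244.1] [ 96.6 125. ] 86.7 9956
    [[0.548 0.175 0.062]]
```

View pics/big.png

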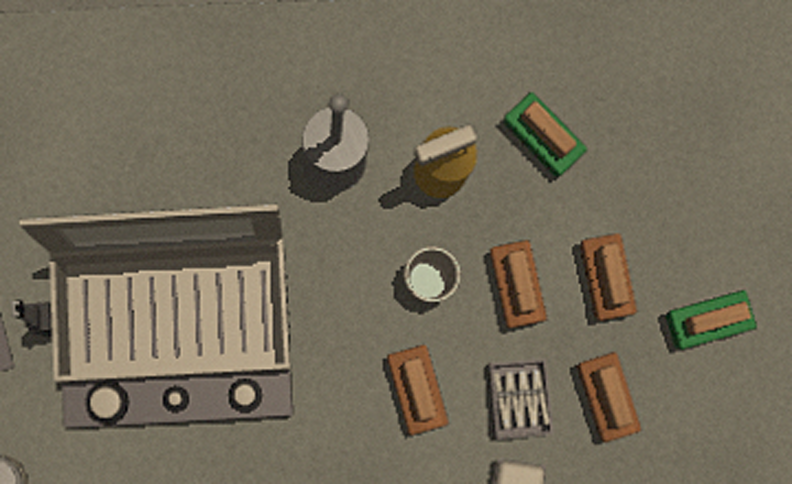

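```bash
cat >> h.py <<'E'
from scipy.optimize import minimize
def hullmask(polys,shape=(480,640)):
    m=np.zeros(shape,np.uint8)
    for p in polys:
        h=cv2.convexHull(np.round(p*16).astype(np.int32)); cv2.fillConvexPoly(m,h,255,cv2.LINE_AA,4)
    return m/255.
def box(hx,hy,z0,z1): return np.array([[a*hx,b*hy,z] for a in(-1,1) for b in(-1,1) for z in (z0,z1)])
def scrub_fit(c,mask,x0,zoff=0,s=None):
    def cost(p):
        a=p[2]; R=np.array([[np.cos(a),-np.sin(a),0],[np.sin(a),np.cos(a),0],[0,0,1]])
        P=[proj(c,B@R.T+[p[0],p[1],zoff],s) for B in (box(.055,.027,.020,.036),box(.04,.012,.036,.066),box(.051,.023,.005,.02))]
        return np.abs(hullmask(P)-mask).sum()/mask.sum()
    best=None
    for da in (-.3,0,.3):
      q=minimize(cost,[x0[0],x0[1],x0[2]+da],method="Nelder-Mead",options=dict(initial_simplex=np.array([[0,0,0],[.012,0,0],[0,.012,0],[0,0,.25]])+[x0[0],x0[1],x0[2]+da],xatol=1e-4,fatol=1e-4))
      if best is None or q.fun<best.fun: best=q
    return best.x,best.fun
def woodblobs(im,lo=100):
    hsv=cv2.cvtColor(im,cv2.COLOR_BGR2HSV); m=((hsv[...,0]<15)&(hsv[...,1]>lo)&(hsv[...,2]>50)).astype(np.uint8)
    m=cv2.morphologyEx(m,cv2.MORPH_CLOSE,np.ones((3,3)))
    n,l,st,ce=cv2.connectedComponentsWithStats(m)
    return [(l==i,ce[i],st[i,4]) for i in range(1,n) if st[i,4]>200]
def findscrubs(x1=640):
    im=r.capture("top"); out=[]
    for m,c,a in woodblobs(im):
        if not(130<c[1]<340) or c[0]>x1: continue
        ys,xs=np.nonzero(m); P=onz("top",np.c_[xs,ys],.05)[:,:2]; d=P-P.mean(0)
        w,V=np.linalg.eigh(d.T@d); ang=np.arctan2(V[1,1],V[0,1])
        x,f=scrub_fit("top",m.astype(float),[*P.mean(0),ang])
        out.append((x,f)); print(np.round(c),a,"pos",np.round(x[:2],4),"long axis",round(np.degrees(x[2])%180,1),"res",round(f,3))
    return im
E
python3 - <<'E'
from h import *
im=findscrubs()
g=cv2.cvtColor(im,cv2.COLOR_BGR2GRAY)
for (u,v) in [(229,283),(260,282),(291,280)]:
    w=g[v-14:v+14,u-14:u+14]; 
    m=(w>130).astype(np.uint8); n,l,st,ce=cv2.connectedComponentsWithStats(m)
    k=l[14,14]; c=ce[k]+[u-14,v-14]; print(k,st[k,4],c,np.round(onz("top",[c],.062),4))
C=np.array([[57,380],[284,372],[278,208],[22,222],[62,428],[292,415],[287,240]])/2.2+[180,100]
for c,z in zip(C,[.085,.085,.24,.24,.04,.04,.085]): print(c,np.round(onz("top",[c],z),3))
E
```

```text
[429. 159.] 240 pos [ 0.7863 -0.3356] long axis 42.5 res 2.323
[457. 225.] 667 pos [ 0.579  -0.4089] long axis 10.7 res 0.239
[415. 229.] 692 pos [ 0.5739 -0.2877] long axis 10.4 res 0.184Traceback (most recent call last):
  File "<stdin>", line 2, in <module>
  File "h.py", line 62, in findscrubs
    x,f=scrub_fit("top",m.astype(float),[*P.mean(0),ang])
        ~~~~~~~~~^^^^^^^^^^^^^^^^^^^^^^^^^^^^^^^^^^^^^^^^
  File "h.py", line 48, in scrub_fit
    q=minimize(cost,[x0[0],x0[1],x0[2]+da],method="Nelder-Mead",options=dict(initial_simplex=np.array([[0,0,0],[.012,0,0],[0,.012,0],[0,0,.25]])+[x0[0],x0[1],x0[2]+da],xatol=1e-4,fatol=1e-4))
    res = _minimize_neldermead(fun, x0, args, callback, bounds=bounds,
                               **options)
    fxr = func(xr)
    fx = function(np.copy(x), *(wrapper_args + args))
  File "h.py", line 44, in cost
    P=[proj(c,B@R.T+[p[0],p[1],zoff],s) for B in (box(.055,.027,.020,.036),box(.04,.012,.036,.066),box(.051,.023,.005,.02))]
       ~~~~^^^^^^^^^^^^^^^^^^^^^^^^^^^^
  File "h.py", line 16, in proj
    m=r.camera_model(c); K=np.array(m["mtx"]);d=np.array(m["dist"]);X=np.array(X,float).reshape(-1,3)
ValueError: time passes only in moves, steps and waits
```

```bash
python3 - <<'E'
t=open('h.py').read().replace('r.camera_model(c)','cm(c)')
t=t.replace('def ray(','_c={}\ndef cm(c):\n    if c not in _c: _c[c]=r.camera_model(c)\n    return _c[c]\ndef ray(',1)
t=t.replace('130<c[1]<340)','130<c[1]<340) or a<400'); open('h.py','w').write(t)
E
cat > k.py <<'E'
from h import *
im=findscrubs()
g=cv2.cvtColor(im,cv2.COLOR_BGR2GRAY)
for (u,v) in [(229,283),(260,282),(291,280)]:
    w=g[v-14:v+14,u-14:u+14]; 
    m=(w>130).astype(np.uint8); n,l,st,ce=cv2.connectedComponentsWithStats(m)
    k=l[14,14]; c=ce[k]+[u-14,v-14]; print(k,st[k,4],c,np.round(onz("top",[c],.062),4))
C=np.array([[57,380],[284,372],[278,208],[22,222],[62,428],[292,415],[287,240]])/2.2+[180,100]
for c,z in zip(C,[.085,.085,.24,.24,.04,.04,.085]): print(c,np.round(onz("top",[c],z),3))
E
python3 k.py
```

```text
[456. 225.] 684 pos [ 0.5786 -0.4093] long axis 10.6 res 0.208
[415. 229.] 683 pos [ 0.5732 -0.2867] long axis 11.4 res 0.198
[369. 277.] 715 pos [ 0.4367 -0.1483] long axis 13.3 res 0.138
[457. 280.] 695 pos [ 0.4199 -0.4014] long axis 16.3 res 0.204
2 135 [227.28888889 282.60740741] [[0.431  0.2569 0.062 ]]
2 22 [259.09090909 280.90909091] [[0.4334 0.1663 0.062 ]]
2 65 [290.81538462 279.        ] [[0.4363 0.0764 0.062 ]]
[205.90909091 272.72727273] [[0.46  0.313 0.085]]
[309.09090909 269.09090909] [[0.462 0.024 0.085]]
[306.36363636 194.54545455] [[0.644 0.022 0.24 ]]
[190.         200.90909091] [[0.637 0.319 0.24 ]]
[208.18181818 294.54545455] [[0.399 0.317 0.04 ]]
[312.72727273 288.63636364] [[0.408 0.016 0.04 ]]
[310.45454545 209.09090909] [[0.63  0.015 0.085]]
```

```bash
cat >> h.py <<'E'
def go(pos,xyaw):
    """xyaw: direction (deg, world) of the tool x axis, tool pointing down"""
    a=np.radians(xyaw); x=np.array([np.cos(a),np.sin(a),0]);z=np.array([0,0,-1.])
    move(pos,R=np.c_[x,np.cross(z,x),z])
E
python3 - <<'E'
from h import *
go([.45,.25,.34],193); go([.437,-.148,.2],193)
E
```

```text
row [1.183, 0.841, -0.335] [0.0, 0.0, 0.8314] j6 -14.8 j [ 87.  22.   0.  -0. -68.]
row [1.538, 2.12, 0.132] [0.0, 0.0, 0.8314] j6 -14.8 j [ 87.  22.   0.  -0. -68.]
```

```bash
python3 -m creep '[[0.6,0.6,0.42,-0.33,0,0,0.2],[0.6,0.6,0.42,-0.33,0,0,0.2],[0.6,0.6,0.42,-0.33,0,0,0.2],[0.6,0.6,0.42,-0.33,0,0,0.2],[0.6,0.6,0.42,-0.33,0,0,0.2]]'; python3 -c "
from h import *
go([.45,.25,.34],193)"
```

```text
time_s: 0.97
tcp_pos: [0.303, 0.4446, 0.3261]
ee_rot: [[0.595, -0.804, 0.0], [-0.804, -0.595, 0.0], [-0.0, -0.0, -1.0]]
wrist_force: [0.5, -0.2, 0.9]
gripper_width: 0.707
row [0.813, -0.008, -0.046] [-0.0, 0.0001, 0.6307] j6 -36.5 j [ 73.  11.  -3.   0. -76.]
```

```bash
python3 -m creep '[[0.6,0.8,0,-0.04,0,0,0.2],[0.6,0.8,0,-0.04,0,0,0.2],[0.6,0.8,0,-0.04,0,0,0.2],[0.6,0.8,0,-0.04,0,0,0.2],[0.6,0.8,0,-0.04,0,0,0.2]]'; python3 -c "
from h import *
go([.437,-.148,.26],193)"
```

```text
time_s: 1.38
tcp_pos: [0.4266, 0.2769, 0.3369]
ee_rot: [[0.012, -1.0, 0.001], [-1.0, -0.012, 0.001], [-0.001, -0.001, -1.0]]
wrist_force: [0.6, -0.0, -0.5]
gripper_width: 0.601
row [1.417, -0.017, 0.255] [0.0, 0.0005, 0.4317] j6 -50.6 j [ 51.   7.  -6.  -0. -77.]
```

```bash
python3 -m creep '[[0.6,0.8,0,0.05,0,0,0.2],[0.6,0.8,0,0.05,0,0,0.2],[0.6,0.8,0,0.05,0,0,0.2],[0.6,0.8,0,0.05,0,0,0.2],[0.6,0.8,0,0.05,0,0,0.2]]'; python3 -c "
from h import *
go([.437,-.148,.26],193)"
```

```text
time_s: 1.8
tcp_pos: [0.4285, 0.0689, 0.324]
ee_rot: [[-0.575, -0.818, 0.002], [-0.818, 0.575, 0.002], [-0.002, -0.001, -1.0]]
wrist_force: [0.8, -0.0, -0.1]
gripper_width: 0.6
row [0.576, -0.439, 0.212] [0.0001, 0.0008, 0.2328] j6 -65.8 j [ 31.  -0. -16.  -0. -74.]
```

```bash
python3 -m creep '[[0.6,0.57,-0.44,0.21,0,0,0.233],[0.6,0.57,-0.44,0.21,0,0,0.233],[0.6,0.57,-0.44,0.21,0,0,0.233],[0.6,0.57,-0.44,0.21,0,0,0.233],[0.6,0.57,-0.44,0.21,0,0,0.233]]';  python3 -c "
from h import *
go([.437,-.148,.24],193.3)"
```

```text
time_s: 2.22
tcp_pos: [0.4372, -0.131, 0.2658]
ee_rot: [[-0.945, -0.327, 0.003], [-0.327, 0.945, 0.002], [-0.004, 0.001, -1.0]]
wrist_force: [1.0, 0.8, -1.3]
gripper_width: 0.603
row [0.019, -0.053, 0.086] [0.0002, 0.0012, 0.0321] j6 -74.6 j [  4.   4. -19.  -0. -66.]
```

```bash
python3 -m creep '[[0.6,0.02,-0.053,0.09,0,0.001,0.032],[0.6,0.02,-0.053,0.09,0,0.001,0.032],[0.6,0.02,-0.053,0.09,0,0.001,0.032]]';  python3 - <<'E'
from h import *
findscrubs()
s=r.sense();im=r.capture("wrist")
a=np.radians(13.3);R=np.array([[np.cos(a),-np.sin(a),0],[np.sin(a),np.cos(a),0],[0,0,1]])
for B in (box(.055,.027,.036,.036),box(.04,.012,.066,.066)):
    for p in proj("wrist",B@R.T+[.4367,-.1483,0],s): cv2.circle(im,tuple(np.round(p).astype(int).tolist()),3,(255,0,255),-1)
cv2.imwrite("pics/w1.png",im)
E
```

```text
time_s: 2.47
tcp_pos: [0.4359, -0.1489, 0.2379]
ee_rot: [[-0.973, -0.229, -0.003], [-0.229, 0.973, 0.001], [0.002, 0.001, -1.0]]
wrist_force: [0.2, -0.4, -0.0]
gripper_width: 0.6
[456. 226.] 693 pos [ 0.5791 -0.409 ] long axis 11.2 res 0.193
[415. 229.] 692 pos [ 0.5735 -0.2874] long axis 11.3 res 0.182
[457. 280.] 699 pos [ 0.4198 -0.4004] long axis 14.4 res 0.197
```

View pics/w1.png

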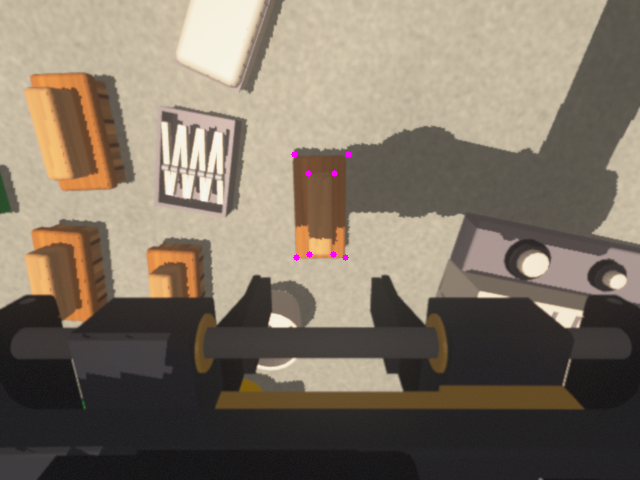

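The wrist view shows the model's corners (295–347, 155–258) lying on the scrubber, so I descend.

```bash
python3 -c "
from h import *
go([.4367,-.148,.060],193.3)"
python3 -m creep '[[0.6,-0.002,0.002,0.59,0,0,0],[0.6,-0.002,0.002,0.59,0,0,0],[0.6,-0.002,0.002,0.59,0,0,0],[0.6,-0.002,0.002,0.59,0,0,0],[0.6,-0.002,0.002,0.59,0,0,0]]'; python3 -c "
from h import *
go([.4367,-.148,.060],193.3)"
```

```text
row [0.004, -0.0, 0.6] [-0.0001, 0.0007, 0.0007] j6 -78.1 j [  2.   6. -21.  -0. -63.]
time_s: 2.98
tcp_pos: [0.4359, -0.1453, 0.0589]
ee_rot: [[-0.972, -0.235, -0.005], [-0.235, 0.972, 0.001], [0.005, 0.002, -1.0]]
wrist_force: [0.3, 0.6, -0.6]
gripper_width: 0.601
row [-0.001, -0.009, -0.004] [0.0007, -0.0016, 0.0015] j6 -78.2 j [  2.  20. -35.  -0. -36.]
```

```bash
python3 -m creep '[[0.6,0,-0.008,0,0,0,0],[0,0,-0.008,0,0,0,0],[0,0,-0.008,0,0,0,0],[0,0,-0.008,0,0,0,0],[0,0,-0.008,0,0,0,0]]';python3 -m creep '[[0,0,0,0,0,0,0],[0,0,0,0,0,0,0],[0,0,0,-0.1,0,0,0],[0,0,0,-0.3,0,0,0],[0,0,0,-0.4,0,0,0]]'; python3 -c "
from h import *
go([.546,.065,.2],181.7)"
```

```text
time_s: 3.4
tcp_pos: [0.4378, -0.1474, 0.0606]
ee_rot: [[-0.972, -0.235, -0.001], [-0.235, 0.972, 0.001], [0.001, 0.001, -1.0]]
wrist_force: [0.0, 0.2, -0.6]
gripper_width: 0.382
time_s: 3.82
tcp_pos: [0.4366, -0.1475, 0.1745]
ee_rot: [[-0.972, -0.235, -0.005], [-0.235, 0.972, 0.001], [0.004, 0.002, -1.0]]
wrist_force: [1.1, 0.1, -1.8]
gripper_width: 0.273
row [-0.521, 0.603, -0.086] [0.0006, -0.0014, 0.0661] j6 -77.9 j [  2.  10. -27.  -0. -53.]
```

```bash
python3 -m creep '[[0,-0.52,0.6,-0.12,0,0,0.066],[0,-0.52,0.6,-0.12,0,0,0.066],[0,-0.52,0.6,-0.12,0,0,0.066],[0,-0.52,0.6,-0.12,0,0,0.066],[0,-0.52,0.6,-0.12,0,0,0.066]]'
python3 - <<'E'
from h import *
go([.5492,.061,.2],181.7)
s=r.sense();im=r.capture("wrist");cv2.imwrite("pics/w2.png",im)
E
```

```text
time_s: 4.23
tcp_pos: [0.5297, 0.0335, 0.2053]
ee_rot: [[-1.0, -0.029, -0.005], [-0.029, 1.0, 0.002], [0.005, 0.002, -1.0]]
wrist_force: [1.5, -1.5, -3.1]
gripper_width: 0.279
row [-0.068, 0.09, 0.017] [0.0006, -0.0015, -0.0001] j6 -109.2 j [ 21.  15. -15.  -0. -60.]
```

View pics/w2.png

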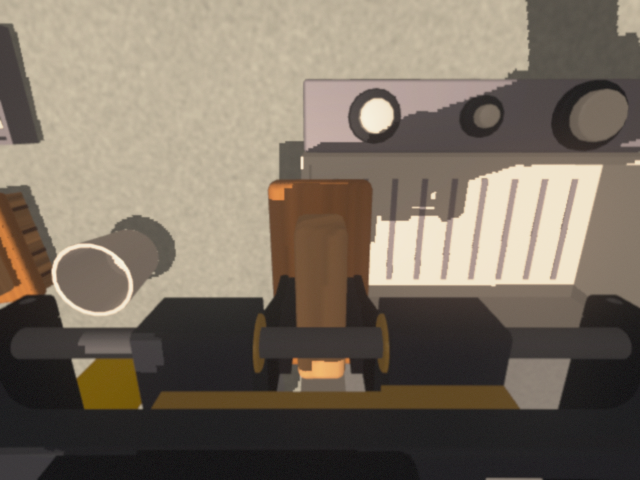

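```bash
python3 - <<'E'
from h import *
s=r.sense()
print(onz("wrist",[[376,116],[488,114],[600,113]],.062,s).round(4).tolist())
print(onz("wrist",[[304,153],[639,152]],.085,s).round(4).tolist(), onz("wrist",[[304,80]],.04,s).round(4).tolist())
print(onz("wrist",[[372,284],[576,287]],.006,s).round(4).tolist())
E
python3 -m creep '[[0,-0.068,0.09,0,0,0,0],[0,-0.068,0.09,0,0,0,0],[0,-0.068,0.09,0,0,0,0]]'
python3 -c "
from h import *
go([.5492,.061,.067],181.7)"
```

```text
[[0.4444, 0.0812, 0.062], [0.4398, 0.1708, 0.062], [0.4361, 0.26, 0.062]]
[[0.4735, 0.0249, 0.085], [0.4642, 0.2799, 0.085]] [[0.4175, 0.0219, 0.04]]
[[0.6196, 0.1006, 0.006], [0.6155, 0.3291, 0.006]]
time_s: 4.53
tcp_pos: [0.5549, 0.0681, 0.2063]
ee_rot: [[-0.999, -0.036, 0.003], [-0.036, 0.999, 0.004], [-0.003, 0.004, -1.0]]
wrist_force: [0.1, -0.6, -1.6]
gripper_width: 0.274
row [0.021, -0.025, 0.464] [0.0013, 0.0009, 0.0021] j6 -111.4 j [ 24.  17. -12.  -0. -61.]
```

```bash
python3 -m creep '[[0,0.021,-0.024,0,0,0,0.002],[0,0.021,-0.024,0,0,0,0.002],[0,0.021,-0.024,0,0,0,0.002],[0,0.021,-0.024,0,0,0,0.002]]'
cat > k2.py <<'E'
from h import *
import sys
s=r.sense();im=r.capture("wrist");cv2.imwrite(sys.argv[1],im)
g=cv2.cvtColor(im,cv2.COLOR_BGR2GRAY)
# predicted model overlay
def dry(cx,cy,yaw):
    a=np.radians(yaw);R=np.array([[np.cos(a),-np.sin(a),0],[np.sin(a),np.cos(a),0],[0,0,1]])
    return lambda P:np.array(P)@R.T+[cx,cy,0]
D=dry(*[float(x) for x in sys.argv[2:5]])
for P,c in (([[-.1125,-.09,.062],[-.1125,0,.062],[-.1125,.09,.062]],(0,0,255)),([[-.0825,-.15,.085],[-.0825,.15,.085],[-.0765,-.144,.085],[-.1425,-.15,.04],[.0765,-.144,.006],[.0765,.144,.006]],(255,0,255))):
    for p in proj("wrist",D(P),s): cv2.circle(im,tuple(np.round(p).astype(int).tolist()),3,c,-1)
cv2.imwrite(sys.argv[1],im)
go([.5492,.061,.067],181.7)
E
python3 k2.py pics/w3.png .546 .170 1.7
```

```text
time_s: 4.87
tcp_pos: [0.5484, 0.0596, 0.2064]
ee_rot: [[-1.0, -0.029, 0.003], [-0.029, 1.0, 0.004], [-0.003, 0.004, -1.0]]
wrist_force: [1.1, 0.2, -1.5]
gripper_width: 0.276
row [-0.001, 0.002, 0.465] [0.0014, 0.001, -0.0003] j6 -111.2 j [ 23.  16. -13.  -0. -60.]
```

View pics/w3.png

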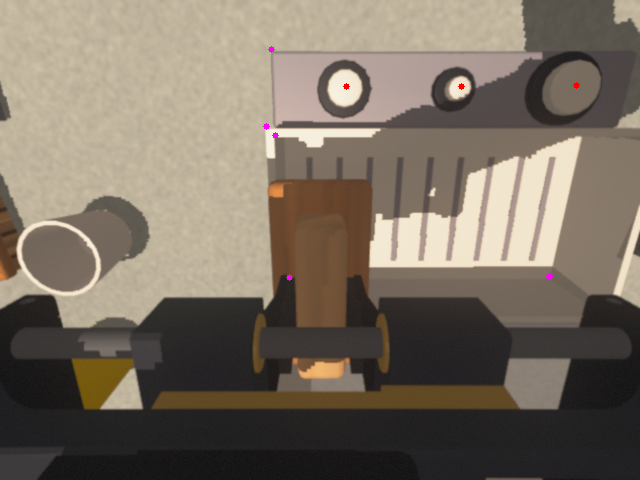

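Keys at (346,87), (461,87) and (576,86) line up with the model to about 1–2 mm. I lower into slot 1.

```bash
python3 -m creep '[[0.27,-0.002,0.002,0.2,0,0.001,0],[0.27,-0.002,0.002,0.3,0,0.001,0],[0.27,-0.002,0.002,0.4,0,0.001,0],[0.27,-0.002,0.002,0.44,0,0.001,0],[0.27,-0.002,0.002,0.46,0,0.001,0]]'; python3 -c "
from h import *
go([.5492,.061,.067],181.7)"
```

```text
time_s: 5.33
tcp_pos: [0.5468, 0.0595, 0.0668]
ee_rot: [[-1.0, -0.029, -0.009], [-0.029, 1.0, 0.0], [0.009, 0.001, -1.0]]
wrist_force: [-9.3, -0.3, 20.2]
gripper_width: 0.276
row [-0.008, 0.005, -0.001] [0.0002, -0.0027, -0.0003] j6 -111.1 j [ 23.  26. -22.  -0. -43.]
```

```bash
python3 -m creep '[[0.37,0,0,-0.003,0,0,0],[0.37,0,0,-0.003,0,0,0],[0.37,0,0,-0.003,0,0,0]]';python3 -m creep '[[0.37,0,0,-0.15,0,0,0],[0.37,0,0,-0.3,0,0,0],[0.37,0,0,-0.45,0,0,0],[0.37,0,0,-0.55,0,0,0],[0.37,0,0,-0.6,0,0,0]]'
python3 - <<'E'
from h import *
s=r.sense();im=r.capture("wrist");cv2.imwrite("pics/w4.png",im)
findscrubs()
go([.5735,-.287,.24],191.3)
E
```

```text
time_s: 5.58
tcp_pos: [0.5479, 0.0597, 0.0689]
ee_rot: [[-1.0, -0.029, -0.006], [-0.029, 1.0, 0.001], [0.006, 0.001, -1.0]]
wrist_force: [0.2, -0.6, 0.0]
gripper_width: 0.355
time_s: 6.0
tcp_pos: [0.5521, 0.0599, 0.2575]
ee_rot: [[-1.0, -0.03, 0.009], [-0.03, 1.0, 0.004], [-0.009, 0.004, -1.0]]
wrist_force: [0.7, 0.6, -0.5]
gripper_width: 0.368
[456. 226.] 692 pos [ 0.5796 -0.4096] long axis 10.1 res 0.195
[415. 229.] 690 pos [ 0.573  -0.2864] long axis 10.4 res 0.186
[457. 280.] 697 pos [ 0.4207 -0.4001] long axis 15.0 res 0.201
row [-0.04, -1.159, 0.044] [0.0014, 0.0021, -0.0535] j6 -111.2 j [ 23.  14.  -8.  -0. -67.]
```

View pics/w4.png

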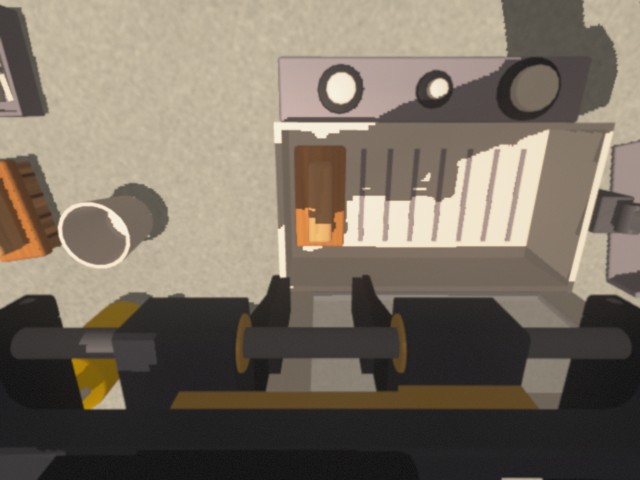

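Slot 1 is filled: the block lies at (295–345, 147–246) inside the chamber. On to the second scrubber.

```bash
python3 -m creep '[[0.6,-0.02,-0.6,0,0,0.002,-0.03],[0.6,-0.02,-0.6,0,0,0.002,-0.03],[0.6,-0.02,-0.6,0,0,0.002,-0.03],[0.6,-0.02,-0.6,0,0,0.002,-0.03],[0.6,-0.02,-0.6,0,0,0.002,-0.03]]'; python3 -c "
from h import *
go([.5735,-.287,.24],190.8)"
```

```text
time_s: 6.52
tcp_pos: [0.562, -0.1238, 0.2532]
ee_rot: [[-0.993, -0.119, -0.001], [-0.119, 0.993, 0.004], [0.001, 0.004, -1.0]]
wrist_force: [0.7, 0.9, -0.1]
gripper_width: 0.585
row [0.027, -0.545, 0.042] [0.0013, -0.0002, -0.022] j6 -86.6 j [  4.  17.  -5.  -0. -68.]
```

```bash
python3 -m creep '[[0.6,0.027,-0.545,0.04,0,0,-0.022],[0.6,0.027,-0.545,0.04,0,0,-0.022],[0.6,0.027,-0.545,0.04,0,0,-0.022],[0.6,0.027,-0.545,0.04,0,0,-0.022],[0.6,0.027,-0.545,0.04,0,0,-0.022]]'
cat > ov.py <<'E'
from h import *
import sys
x,y,a=[float(v) for v in sys.argv[2:5]]
s=r.sense();im=r.capture("wrist")
an=np.radians(a);R=np.array([[np.cos(an),-np.sin(an),0],[np.sin(an),np.cos(an),0],[0,0,1]])
for B in (box(.055,.027,.036,.036),box(.04,.012,.066,.066)):
    for p in proj("wrist",B@R.T+[x,y,0],s): cv2.circle(im,tuple(np.round(p).astype(int).tolist()),3,(255,0,255),-1)
cv2.imwrite(sys.argv[1],im)
go([x,y,.06],a+180)
E
python3 ov.py pics/w5.png .5735 -.287 10.8
```

```text
time_s: 6.93
tcp_pos: [0.5725, -0.2926, 0.2379]
ee_rot: [[-0.983, -0.181, -0.004], [-0.181, 0.983, 0.004], [0.003, 0.004, -1.0]]
wrist_force: [0.1, -0.4, 1.2]
gripper_width: 0.602
row [-0.007, 0.007, 0.594] [0.0017, -0.001, -0.0018] j6 -66.9 j [-13.  24.   3.  -0. -70.]
```

View pics/w5.png

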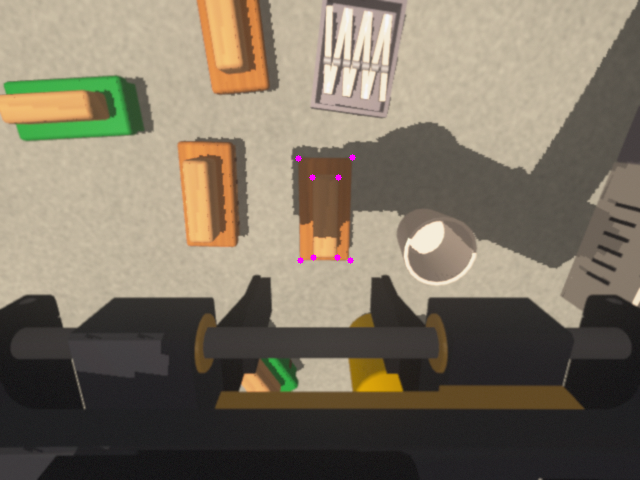

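The model corners sit on the scrubber at (299–351, 158–260). I descend and grip.

```bash
python3 -m creep '[[0.6,-0.007,0.007,0.3,0,0,-0.002],[0.6,-0.007,0.007,0.59,0,0,-0.002],[0.6,-0.007,0.007,0.59,0,0,-0.002],[0.6,-0.007,0.007,0.59,0,0,-0.002],[0.6,-0.007,0.007,0.59,0,0,-0.002]]';python3 -m creep '[[0.6,0,0,0,0,0,0],[0,0,0,0,0,0,0],[0,0,0,0,0,0,0],[0,0,0,0,0,0,0],[0,0,0,0,0,0,0]]'; python3 -c "
from h import *
go([.5735,-.287,.06],190.8)"
```

```text
time_s: 7.4
tcp_pos: [0.5689, -0.2843, 0.0539]
ee_rot: [[-0.982, -0.187, -0.015], [-0.187, 0.982, 0.01], [0.013, 0.012, -1.0]]
wrist_force: [-1.5, -0.2, -0.2]
gripper_width: 0.597
time_s: 7.82
tcp_pos: [0.569, -0.2837, 0.054]
ee_rot: [[-0.982, -0.188, -0.015], [-0.188, 0.982, 0.01], [0.013, 0.012, -1.0]]
wrist_force: [0.2, -1.7, 0.1]
gripper_width: 0.38
row [-0.012, -0.013, -0.02] [0.0039, -0.0042, 0.0001] j6 -66.7 j [-12.  34.  -9.  -0. -48.]
```

```bash
python3 -m creep '[[0.38,-0.012,-0.008,-0.018,0.004,-0.004,0],[0.38,-0.012,-0.008,-0.018,0.004,-0.004,0],[0,-0.012,-0.008,-0.018,0.004,-0.004,0],[0,-0.012,-0.008,-0.018,0.004,-0.004,0],[0,-0.012,-0.008,-0.018,0.004,-0.004,0]]';python3 -m creep '[[0,0,0,0,0,0,0],[0,0,0,0,0,0,0],[0,0,0,-0.1,0,0,0],[0,0,0,-0.3,0,0,0],[0,0,0,-0.5,0,0,0]]'; python3 -c "
from h import *
go([.5475,.12,.25],181.7)"
```

```text
time_s: 8.23
tcp_pos: [0.5732, -0.2855, 0.0595]
ee_rot: [[-0.982, -0.188, -0.0], [-0.188, 0.982, -0.0], [0.0, -0.0, -1.0]]
wrist_force: [0.2, -0.6, 1.4]
gripper_width: 0.272
time_s: 8.65
tcp_pos: [0.5718, -0.285, 0.1719]
ee_rot: [[-0.982, -0.187, -0.005], [-0.187, 0.982, 0.001], [0.005, 0.002, -1.0]]
wrist_force: [1.4, -0.5, -1.3]
gripper_width: 0.276
row [-0.172, 1.342, -0.258] [0.0006, -0.0017, 0.0505] j6 -67.2 j [-12.  26.  -3.  -0. -61.]
```

```bash
python3 -m creep '[[0,-0.1,0.69,-0.25,0,0,0.03],[0,-0.1,0.69,-0.25,0,0,0.03],[0,-0.1,0.69,-0.25,0,0,0.03],[0,-0.1,0.69,-0.25,0,0,0.03],[0,-0.1,0.69,-0.25,0,0,0.03]]'; python3 -c "
from h import *
go([.5485,.12,.22],181.7)"
```

```text
time_s: 9.07
tcp_pos: [0.5624, -0.0877, 0.2425]
ee_rot: [[-0.996, -0.093, -0.007], [-0.093, 0.996, 0.002], [0.007, 0.002, -1.0]]
wrist_force: [0.2, -0.1, -1.8]
gripper_width: 0.272
row [-0.019, 0.693, 0.076] [0.0007, -0.0022, 0.0203] j6 -92.0 j [  7.  17.  -7.  -0. -67.]
```

```bash
python3 -m creep '[[0,-0.019,0.69,0.076,0,-0.002,0.02],[0,-0.019,0.69,0.076,0,-0.002,0.02],[0,-0.019,0.69,0.076,0,-0.002,0.02],[0,-0.019,0.69,0.076,0,-0.002,0.02],[0,-0.019,0.69,0.076,0,-0.002,0.02]]';python3 -m creep '[[0,0,0,0,0,0,0]]'; python3 -c "
from h import *
go([.5485,.12,.2],181.7)"
```

```text
time_s: 9.48
tcp_pos: [0.5476, 0.119, 0.2196]
ee_rot: [[-1.0, -0.03, -0.002], [-0.03, 1.0, 0.002], [0.002, 0.002, -1.0]]
wrist_force: [0.9, -0.1, -2.0]
gripper_width: 0.273
time_s: 9.57
tcp_pos: [0.5465, 0.1246, 0.218]
ee_rot: [[-0.999, -0.036, -0.004], [-0.036, 0.999, 0.003], [0.003, 0.003, -1.0]]
wrist_force: [0.6, -0.3, -1.2]
gripper_width: 0.275
row [-0.006, -0.016, 0.06] [0.001, -0.0011, 0.002] j6 -117.1 j [ 29.  17. -10.  -0. -63.]
```

```bash
python3 -m creep '[[0,-0.006,-0.016,0.06,0,0,0.002],[0,-0.006,-0.016,0.06,0,0,0.002],[0,-0.006,-0.016,0.06,0,0,0.002],[0,-0.006,-0.016,0.06,0,0,0.002]]'
python3 - <<'E'
from h import *
go([.5485,.12,.067],181.7)
im=r.capture("wrist");cv2.imwrite("pics/w6.png",im)
E
```

```text
time_s: 9.9
tcp_pos: [0.5485, 0.1195, 0.2002]
ee_rot: [[-1.0, -0.029, -0.004], [-0.029, 1.0, 0.003], [0.004, 0.003, -1.0]]
wrist_force: [0.1, 0.2, -1.3]
gripper_width: 0.273
row [-0.002, 0.001, 0.444] [0.0008, -0.0012, -0.0002] j6 -116.9 j [ 29.  18. -12.  -0. -61.]
```

View pics/w6.png

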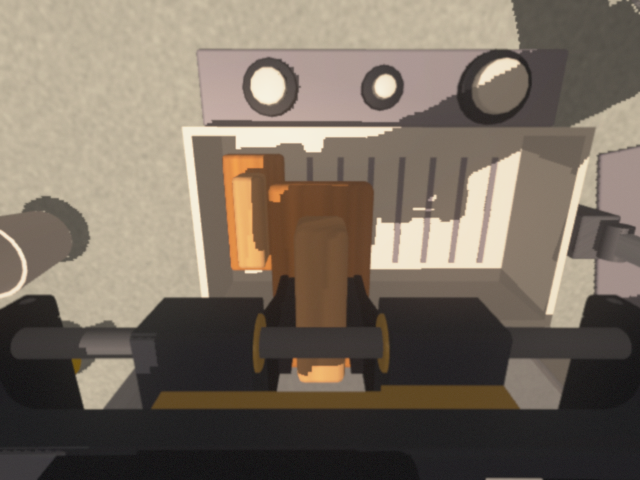

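Run:
```python
from h import *
s=r.sense()
P=onz("wrist",[[223,155],[284,155],[232,270]],.042,s)
a=np.radians(1.7);R=np.array([[np.cos(a),-np.sin(a)],[np.sin(a),np.cos(a)]])
print(((P[:,:2]-[.547,.17])@R).round(4))
P=onz("wrist",[[235,177],[267,178],[238,268]],.072,s)
print(((P[:,:2]-[.547,.17])@R).round(4))
```

```text
[[-0.0582 -0.1347]
 [-0.0582 -0.0817]
 [ 0.0501 -0.1353]]
[[-0.0433 -0.1184]
 [-0.0425 -0.0928]
 [ 0.0354 -0.1217]]
```

Scrubber 1's block spans y from -135 to -82 mm, which leaves a 5 mm gap for the second one. I lower it.

```bash
python3 -m creep '[[0.2,-0.002,0.001,0.2,0,0,0],[0.2,-0.002,0.001,0.3,0,0,0],[0.2,-0.002,0.001,0.4,0,0,0],[0.2,-0.002,0.001,0.42,0,0,0],[0.2,-0.002,0.001,0.435,0,0,0]]'; python3 -m creep '[[0.2,0,0,0.005,0,0,0],[0.37,0,0,0,0,0,0],[0.37,0,0,0,0,0,0],[0.37,0,0,-0.002,0,0,0]]'; python3 -c "
from h import *
go([.5485,.12,.067],181.7)"
```

```text
time_s: 10.37
tcp_pos: [0.5488, 0.1192, 0.0693]
ee_rot: [[-1.0, -0.028, -0.005], [-0.028, 1.0, 0.001], [0.005, 0.001, -1.0]]
wrist_force: [0.3, 0.2, -0.3]
gripper_width: 0.271
time_s: 10.7
tcp_pos: [0.5503, 0.1199, 0.0723]
ee_rot: [[-1.0, -0.029, -0.001], [-0.029, 1.0, 0.003], [0.001, 0.003, -1.0]]
wrist_force: [0.1, -0.6, -0.2]
gripper_width: 0.351
row [0.006, 0.001, 0.018] [0.001, -0.0002, -0.0003] j6 -116.8 j [ 29.  26. -20.  -0. -44.]
```

Released. I rise and take another look.

```bash
python3 -m creep '[[0.38,0,0,-0.15,0,0,0],[0.38,0,0,-0.3,0,0,0],[0.38,0,0,-0.45,0,0,0],[0.38,0,0,-0.55,0,0,0],[0.38,0,0,-0.6,0,0,0]]'
python3 - <<'E'
from h import *
s=r.sense();im=r.capture("wrist");cv2.imwrite("pics/w7.png",im)
findscrubs()
go([.5796,-.4096,.24],190.8)
E
```

```text
time_s: 11.12
tcp_pos: [0.5532, 0.12, 0.2614]
ee_rot: [[-0.999, -0.03, 0.013], [-0.03, 1.0, 0.008], [-0.014, 0.007, -1.0]]
wrist_force: [1.1, 1.1, 1.0]
gripper_width: 0.378
[456. 225.] 684 pos [ 0.5787 -0.4096] long axis 10.2 res 0.209
[287. 250.] 697 pos [0.5209 0.09  ] long axis 89.1 res 0.214
[457. 280.] 695 pos [ 0.4209 -0.4026] long axis 16.2 res 0.204
row [-0.038, -1.768, 0.05] [0.0022, 0.0038, -0.0507] j6 -116.9 j [ 29.  15.  -7.  -0. -67.]
```

View pics/w7.png

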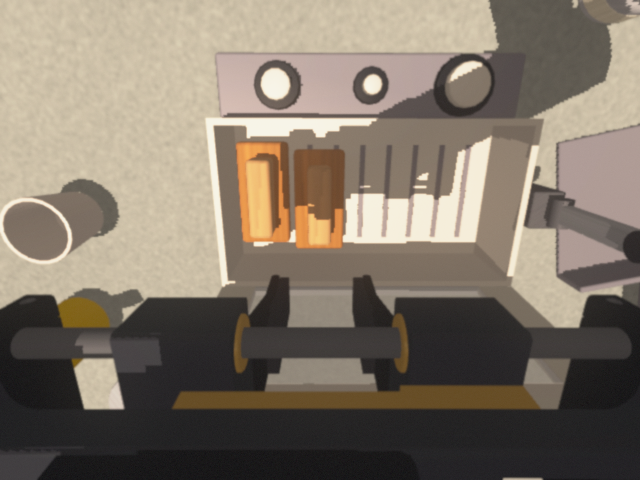

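Both are in with a gap between them, at (240–288) and (295–344). Now the third, at about (0.579, -0.410).

```bash
python3 -m creep '[[0.6,-0.01,-0.7,0,0,0.004,-0.02],[0.6,-0.01,-0.7,0,0,0.004,-0.02],[0.6,-0.01,-0.7,0,0,0.004,-0.02],[0.6,-0.01,-0.7,0,0,0.004,-0.02],[0.6,-0.01,-0.7,0,0,0.004,-0.02]]';python3 -m creep '[[0.6,0.01,-0.6,0,0,0,-0.02],[0.6,0.01,-0.6,0,0,0,-0.02],[0.6,0.01,-0.6,0,0,0,-0.02],[0.6,0.01,-0.6,0,0,0,-0.02],[0.6,0.01,-0.6,0,0,0,-0.02]]'; python3 -c "
from h import *
go([.579,-.4096,.24],190.5)"
```

```text
time_s: 11.63
tcp_pos: [0.561, -0.0903, 0.2574]
ee_rot: [[-0.996, -0.093, -0.002], [-0.093, 0.996, 0.008], [0.001, 0.008, -1.0]]
wrist_force: [0.4, 0.9, 0.1]
gripper_width: 0.58
time_s: 12.05
tcp_pos: [0.5739, -0.2743, 0.2551]
ee_rot: [[-0.989, -0.151, -0.002], [-0.151, 0.988, 0.007], [0.001, 0.007, -1.0]]
wrist_force: [0.7, -0.0, 0.2]
gripper_width: 0.599
row [0.051, -0.449, 0.047] [0.0024, -0.0004, -0.0101] j6 -70.0 j [-11.  23.   4.  -0. -71.]
```

```bash
python3 -m creep '[[0.6,0.051,-0.44,0.047,0.002,0,-0.01],[0.6,0.051,-0.44,0.047,0.002,0,-0.01],[0.6,0.051,-0.44,0.047,0.002,0,-0.01],[0.6,0.051,-0.44,0.047,0.002,0,-0.01],[0.6,0.051,-0.44,0.047,0.002,0,-0.01]]';python3 ov.py pics/w8.png .579 -.4096 10.5
```

```text
time_s: 12.47
tcp_pos: [0.5774, -0.4097, 0.2376]
ee_rot: [[-0.984, -0.178, -0.004], [-0.178, 0.984, 0.002], [0.004, 0.003, -1.0]]
wrist_force: [0.0, 1.0, -0.4]
gripper_width: 0.601
row [-0.004, -0.008, 0.595] [0.001, -0.001, -0.0009] j6 -57.5 j [-22.  30.  14.  -0. -74.]
```

View pics/w8.png

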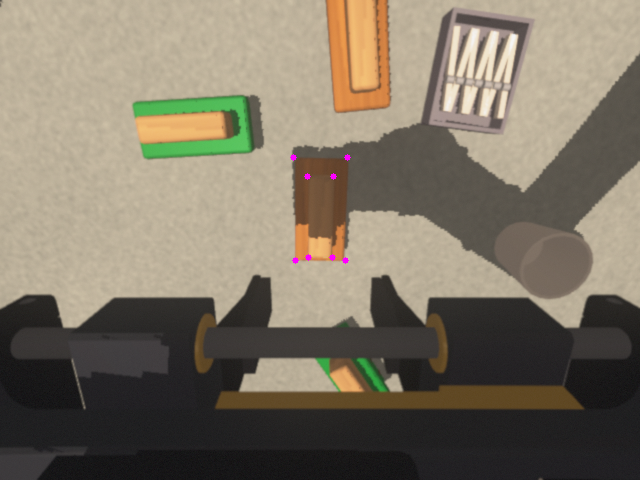

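The model matches the block at (294–348, 158–260). I descend.

```bash
python3 -m creep '[[0.6,-0.004,0,0.25,0,0,0],[0.6,-0.004,-0.004,0.45,0,0,0],[0.6,-0.004,-0.004,0.55,0,0,0],[0.6,-0.004,-0.004,0.575,0,0,0],[0.6,-0.004,-0.004,0.575,0,0,0]]';python3 -m creep '[[0.6,0,0,0.003,0,0,0],[0.38,0,0,0,0,0,0],[0.38,0,0,0,0,0,0],[0.38,0,0,0,0,0,0],[0.38,0,0,0,0,0,0]]'; python3 -c "
from h import *
go([.579,-.4096,.06],190.5)"
```

```text
time_s: 12.93
tcp_pos: [0.5745, -0.4037, 0.0581]
ee_rot: [[-0.984, -0.179, -0.016], [-0.18, 0.984, 0.011], [0.014, 0.013, -1.0]]
wrist_force: [-1.3, -0.1, -2.1]
gripper_width: 0.6
time_s: 13.35
tcp_pos: [0.576, -0.4043, 0.0612]
ee_rot: [[-0.984, -0.18, -0.011], [-0.18, 0.984, 0.008], [0.01, 0.01, -1.0]]
wrist_force: [-0.9, 0.3, 0.4]
gripper_width: 0.413
row [-0.007, -0.019, 0.004] [0.0032, -0.003, -0.0008] j6 -57.5 j [-22.  38.   2.  -0. -54.]
```

```bash
python3 -m creep '[[0.41,-0.007,-0.019,0.003,0.003,-0.003,0],[0.41,-0.007,-0.019,0.003,0.003,-0.003,0],[0,-0.007,-0.019,0.003,0.003,-0.003,0],[0,-0.007,-0.019,0.003,0.003,-0.003,0],[0,-0.007,-0.019,0.003,0.003,-0.003,0]]';python3 -m creep '[[0,0,0,0,0,0,0],[0,0,0,0,0,0,0],[0,0,0,-0.1,0,0,0],[0,0,0,-0.3,0,0,0],[0,0,0,-0.5,0,0,0]]'; python3 -c "
from h import *
go([.547,.179,.25],181.7)"
```

```text
time_s: 13.77
tcp_pos: [0.5789, -0.4096, 0.0602]
ee_rot: [[-0.984, -0.18, -0.0], [-0.18, 0.984, 0.001], [0.0, 0.001, -1.0]]
wrist_force: [0.6, -0.5, 2.1]
gripper_width: 0.277
time_s: 14.18
tcp_pos: [0.5778, -0.4091, 0.1724]
ee_rot: [[-0.984, -0.18, -0.005], [-0.18, 0.984, 0.003], [0.005, 0.004, -1.0]]
wrist_force: [1.0, -1.1, -0.3]
gripper_width: 0.273
row [-0.25, 1.948, -0.252] [0.0011, -0.0016, 0.048] j6 -57.4 j [-22.  33.   9.  -0. -66.]
```

```bash
python3 -m creep '[[0,-0.08,0.69,-0.22,0,0,0.02],[0,-0.08,0.69,-0.22,0,0,0.02],[0,-0.08,0.69,-0.22,0,0,0.02],[0,-0.08,0.69,-0.22,0,0,0.02],[0,-0.08,0.69,-0.22,0,0,0.02]]';python3 -m creep '[[0,-0.05,0.69,0,0,0,0.02],[0,-0.05,0.69,0,0,0,0.02],[0,-0.05,0.69,0,0,0,0.02],[0,-0.05,0.69,0,0,0,0.02],[0,-0.05,0.69,0,0,0,0.02]]'; python3 -c "
from h import *
go([.547,.179,.22],181.7)"
```

```text
time_s: 14.6
tcp_pos: [0.5645, -0.2096, 0.236]
ee_rot: [[-0.993, -0.117, -0.006], [-0.117, 0.993, 0.004], [0.006, 0.004, -1.0]]
wrist_force: [0.7, 1.5, -2.0]
gripper_width: 0.27
time_s: 15.02
tcp_pos: [0.5543, -0.0014, 0.2366]
ee_rot: [[-0.999, -0.054, -0.007], [-0.054, 0.999, 0.004], [0.007, 0.004, -1.0]]
wrist_force: [-0.2, 0.1, -1.2]
gripper_width: 0.275
row [-0.009, 0.601, 0.058] [0.0013, -0.0021, 0.0078] j6 -103.2 j [ 16.  15.  -9.  -0. -65.]
```

```bash
python3 -m creep '[[0,-0.009,0.59,0.056,0.001,-0.001,0.008],[0,-0.009,0.59,0.056,0.001,-0.001,0.008],[0,-0.009,0.59,0.056,0.001,-0.001,0.008],[0,-0.009,0.59,0.056,0.001,-0.001,0.008],[0,-0.009,0.59,0.056,0.001,-0.001,0.008]]';python3 -m creep '[[0,0,0,0,0,0,0]]'; python3 -c "
from h import *
go([.547,.179,.2],181.7)"
```

```text
time_s: 15.43
tcp_pos: [0.5465, 0.1801, 0.2194]
ee_rot: [[-0.999, -0.033, -0.004], [-0.033, 0.999, 0.001], [0.004, 0.002, -1.0]]
wrist_force: [0.6, -0.4, -1.6]
gripper_width: 0.274
time_s: 15.52
tcp_pos: [0.5459, 0.1829, 0.2185]
ee_rot: [[-0.999, -0.037, -0.006], [-0.037, 0.999, 0.001], [0.006, 0.001, -1.0]]
wrist_force: [-0.7, -0.5, -1.1]
gripper_width: 0.274
row [-0.004, -0.013, 0.062] [0.0004, -0.0018, 0.0023] j6 -122.3 j [ 35.  18.  -8.  -0. -64.]
```

```bash
python3 -m creep '[[0,-0.004,-0.013,0.06,0,-0.001,0.002],[0,-0.004,-0.013,0.06,0,-0.001,0.002],[0,-0.004,-0.013,0.06,0,-0.001,0.002],[0,-0.004,-0.013,0.06,0,-0.001,0.002]]'
python3 - <<'E'
from h import *
go([.547,.179,.067],181.7)
im=r.capture("wrist");cv2.imwrite("pics/w9.png",im)
E
```

```text
time_s: 15.85
tcp_pos: [0.5475, 0.178, 0.2009]
ee_rot: [[-1.0, -0.03, -0.002], [-0.03, 1.0, 0.001], [0.002, 0.001, -1.0]]
wrist_force: [-0.1, 0.7, -0.7]
gripper_width: 0.272
row [0.0, 0.003, 0.446] [0.0003, -0.0007, -0.0] j6 -122.3 j [ 34.  19. -10.  -0. -61.]
```

View pics/w9.png

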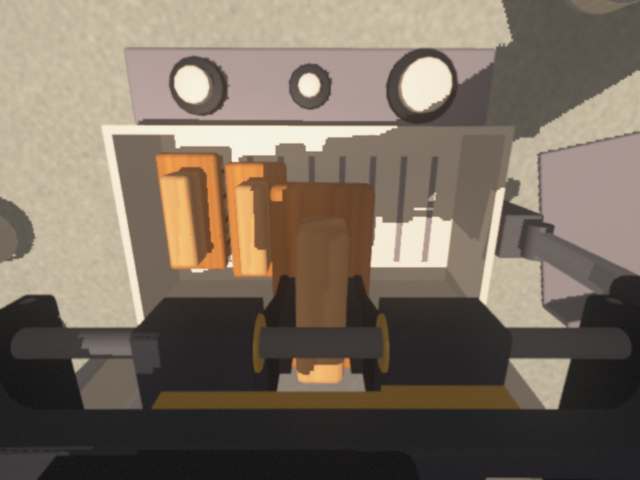

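```bash
python3 -m creep '[[0.2,0,0.003,0.2,0,0,0],[0.2,0,0.003,0.3,0,0,0],[0.2,0,0.003,0.4,0,0,0],[0.2,0,0.003,0.42,0,0,0],[0.2,0,0.003,0.437,0,0,0]]'; python3 -m creep '[[0.2,0,0,0.003,0,0,0],[0.37,0,0,0,0,0,0],[0.37,0,0,0,0,0,0],[0.37,0,0,-0.002,0,0,0]]'; python3 -m creep '[[0.38,0,0,-0.15,0,0,0],[0.38,0,0,-0.3,0,0,0],[0.38,0,0,-0.45,0,0,0],[0.38,0,0,-0.55,0,0,0],[0.38,0,0,-0.6,0,0,0]]'
python3 - <<'E'
from h import *
s=r.sense();im=r.capture("wrist");cv2.imwrite("pics/w10.png",im)
im=r.capture("side");cv2.imwrite("pics/s10.png",cv2.resize(im[180:420,200:440],None,fx=2.5,fy=2.5))
findscrubs()
go([.421,-.4015,.24],195)
E
```

```text
time_s: 16.32
tcp_pos: [0.5474, 0.1785, 0.0695]
ee_rot: [[-1.0, -0.029, -0.003], [-0.029, 1.0, -0.0], [0.003, -0.0, -1.0]]
wrist_force: [0.6, 1.1, -0.6]
gripper_width: 0.28
time_s: 16.65
tcp_pos: [0.5488, 0.1792, 0.0725]
ee_rot: [[-1.0, -0.03, 0.001], [-0.03, 1.0, 0.002], [-0.001, 0.002, -1.0]]
wrist_force: [0.6, 0.4, 0.2]
gripper_width: 0.357
time_s: 17.07
tcp_pos: [0.5512, 0.1797, 0.2616]
ee_rot: [[-0.999, -0.031, 0.014], [-0.031, 0.999, 0.008], [-0.014, 0.007, -1.0]]
wrist_force: [0.7, 0.4, 0.1]
gripper_width: 0.376
[282. 245.] 1497 pos [0.5346 0.0895] long axis 109.4 res 0.538
[457. 280.] 697 pos [ 0.4194 -0.4018] long axis 16.5 res 0.201
row [0.485, -1.923, 0.039] [0.0015, 0.0023, -0.0739] j6 -122.4 j [ 34.  17.  -5.  -0. -68.]
```

View pics/w10.png

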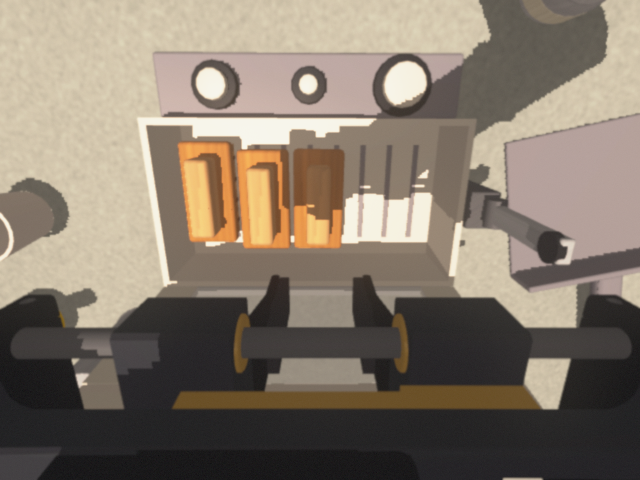

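View pics/s10.png

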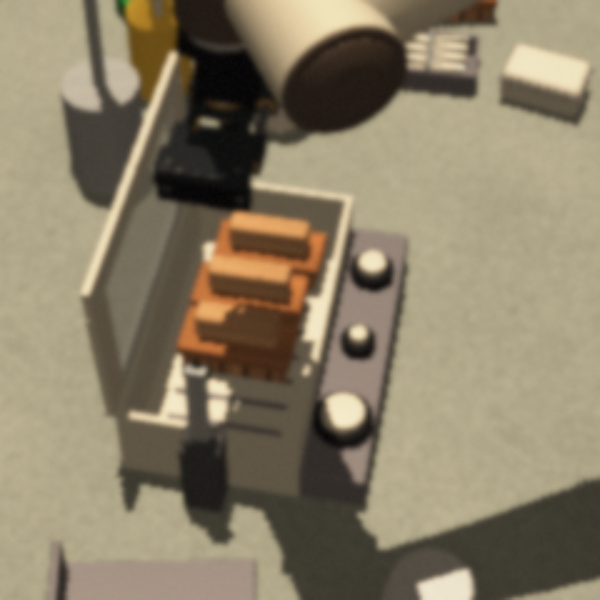

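Three are in, at (180–236), (240–289) and (294–343). The clamp tip is near (565,250). I compute its location to check gripper clearance for the fourth.

```bash
python3 - <<'E'
from h import *
s=r.sense()
a=np.radians(1.7);R=np.array([[np.cos(a),-np.sin(a)],[np.sin(a),np.cos(a)]])
for z,uv in ((.201,[[565,250],[555,232],[540,262]]),(.042,[[294,150],[343,150],[295,247],[343,247]])):
    P=onz("wrist",uv,z,s); print(((P[:,:2]-[.547,.17])@R).round(4).tolist())
E
python3 -m creep '[[0.6,0.16,-0.67,0,0,0.002,-0.02],[0.6,0.16,-0.67,0,0,0.002,-0.02],[0.6,0.16,-0.67,0,0,0.002,-0.02],[0.6,0.16,-0.67,0,0,0.002,-0.02],[0.6,0.16,-0.67,0,0,0.002,-0.02]]';python3 -m creep '[[0.6,0.16,-0.67,0,0,0,-0.02],[0.6,0.16,-0.67,0,0,0,-0.02],[0.6,0.16,-0.67,0,0,0,-0.02],[0.6,0.16,-0.67,0,0,0,-0.02],[0.6,0.16,-0.67,0,0,0,-0.02]]'
python3 - <<'E'
from h import *
findscrubs()
go([.421,-.4015,.24],195.5)
E
```

```text
[[-0.0051, 0.163], [-0.0169, 0.1543], [0.0031, 0.149]]
[[-0.0549, -0.0165], [-0.0549, 0.0336], [0.0506, -0.0178], [0.0506, 0.0359]]
time_s: 17.63
tcp_pos: [0.5055, -0.0248, 0.2535]
ee_rot: [[-0.996, -0.093, -0.002], [-0.093, 0.996, 0.005], [0.002, 0.005, -1.0]]
wrist_force: [-0.1, 0.2, -0.1]
gripper_width: 0.586
time_s: 18.05
tcp_pos: [0.475, -0.2306, 0.2516]
ee_rot: [[-0.988, -0.155, -0.004], [-0.155, 0.988, 0.006], [0.003, 0.006, -1.0]]
wrist_force: [0.1, -0.2, 0.1]
gripper_width: 0.594
[275. 241.] 2222 pos [0.5428 0.1284] long axis 88.1 res 0.632
[457. 281.] 666 pos [ 0.4159 -0.4015] long axis 15.7 res 0.257
row [0.256, -0.519, 0.036] [0.0015, -0.0015, -0.0383] j6 -72.3 j [ -9.  12. -12.  -0. -66.]
```

```bash
python3 -m creep '[[0.6,0.256,-0.51,0.036,0.001,-0.001,-0.038],[0.6,0.256,-0.51,0.036,0.001,-0.001,-0.038],[0.6,0.256,-0.51,0.036,0.001,-0.001,-0.038],[0.6,0.256,-0.51,0.036,0.001,-0.001,-0.038],[0.6,0.256,-0.51,0.036,0.001,-0.001,-0.038]]'; python3 -m creep '[[0.6,0,0,0,0,0,0]]'; python3 ov.py pics/w11.png .4205 -.4015 15.5
```

```text
time_s: 18.52
tcp_pos: [0.4181, -0.4022, 0.2381]
ee_rot: [[-0.965, -0.263, -0.005], [-0.263, 0.965, 0.002], [0.004, 0.004, -1.0]]
wrist_force: [0.7, 0.2, 0.1]
gripper_width: 0.599
time_s: 18.6
tcp_pos: [0.4163, -0.4044, 0.2364]
ee_rot: [[-0.966, -0.258, -0.008], [-0.258, 0.966, 0.004], [0.006, 0.006, -1.0]]
wrist_force: [-0.1, 0.2, 0.3]
gripper_width: 0.6
row [-0.019, -0.002, 0.587] [0.0022, -0.0022, -0.0028] j6 -46.9 j [-28.  18.  -6.  -0. -66.]
```

View pics/w11.png

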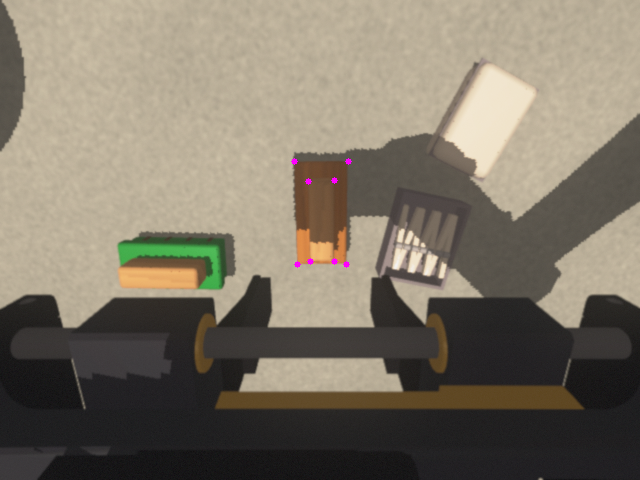

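The model matches again at (295–349, 161–264). I descend.

```bash
python3 -m creep '[[0.6,-0.015,0,0.25,0,0,-0.002],[0.6,-0.015,-0.002,0.45,0,0,-0.002],[0.6,-0.015,-0.002,0.55,0,0,-0.002],[0.6,-0.015,-0.002,0.57,0,0,-0.002],[0.6,-0.015,-0.002,0.57,0,0,-0.002]]';python3 -m creep '[[0.6,0,0,0,0,0,0],[0.4,0,0,0,0,0,0],[0.4,0,0,0,0,0,0],[0.4,0,0,0,0,0,0]]'; python3 -c "
from h import *
go([.4205,-.4015,.06],195.5)"
```

```text
time_s: 19.07
tcp_pos: [0.415, -0.3973, 0.0577]
ee_rot: [[-0.964, -0.264, -0.021], [-0.265, 0.964, 0.014], [0.017, 0.019, -1.0]]
wrist_force: [-1.2, 0.7, -1.0]
gripper_width: 0.6
time_s: 19.4
tcp_pos: [0.4168, -0.398, 0.0603]
ee_rot: [[-0.964, -0.265, -0.017], [-0.265, 0.964, 0.011], [0.013, 0.015, -1.0]]
wrist_force: [-0.8, -0.2, 0.7]
gripper_width: 0.458
row [-0.009, -0.014, 0.001] [0.0048, -0.0042, -0.0006] j6 -46.8 j [-28.  29. -18.  -0. -45.]
```

```bash
python3 -m creep '[[0.4,-0.009,-0.014,0,0.005,-0.004,0],[0.4,-0.009,-0.014,0,0.005,-0.004,0],[0,-0.009,-0.014,0,0.005,-0.004,0],[0,-0.009,-0.014,0,0.005,-0.004,0],[0,-0.009,-0.014,0,0.005,-0.004,0]]';python3 -m creep '[[0,0,0,0,0,0,0],[0,0,0,0,0,0,0],[0,0,0,-0.1,0,0,0],[0,0,0,-0.3,0,0,0],[0,0,0,-0.5,0,0,0]]'; python3 -c "
from h import *
go([.5455,.215,.25],181.7)"
```

```text
time_s: 19.82
tcp_pos: [0.4206, -0.4016, 0.0607]
ee_rot: [[-0.964, -0.265, 0.0], [-0.265, 0.964, -0.001], [0.0, -0.001, -1.0]]
wrist_force: [0.3, 1.1, 1.0]
gripper_width: 0.27
time_s: 20.23
tcp_pos: [0.4194, -0.4007, 0.1735]
ee_rot: [[-0.964, -0.265, -0.004], [-0.265, 0.964, 0.001], [0.004, 0.003, -1.0]]
wrist_force: [1.5, -1.3, -1.2]
gripper_width: 0.273
row [-0.948, 1.868, -0.254] [0.0007, -0.0013, 0.0759] j6 -47.0 j [-28.  21. -11.   0. -58.]
```

```bash
python3 -m creep '[[0,-0.3,0.62,-0.24,0,0,0.025],[0,-0.3,0.62,-0.24,0,0,0.025],[0,-0.3,0.62,-0.24,0,0,0.025],[0,-0.3,0.62,-0.24,0,0,0.025],[0,-0.3,0.62,-0.24,0,0,0.025]]';python3 -m creep '[[0,-0.3,0.62,0,0,0,0.025],[0,-0.3,0.62,0,0,0,0.025],[0,-0.3,0.62,0,0,0,0.025],[0,-0.3,0.62,0,0,0,0.025],[0,-0.3,0.62,0,0,0,0.025]]'; python3 -c "
from h import *
go([.546,.215,.22],181.7)"
```

```text
time_s: 20.65
tcp_pos: [0.4547, -0.2059, 0.2423]
ee_rot: [[-0.982, -0.188, -0.005], [-0.188, 0.982, 0.002], [0.005, 0.003, -1.0]]
wrist_force: [1.1, 0.1, -0.7]
gripper_width: 0.277
time_s: 21.07
tcp_pos: [0.5078, -0.0042, 0.2421]
ee_rot: [[-0.994, -0.11, -0.006], [-0.11, 0.994, 0.002], [0.006, 0.003, -1.0]]
wrist_force: [1.0, 0.0, -1.3]
gripper_width: 0.274
row [-0.208, 0.712, 0.075] [0.0008, -0.0018, 0.0257] j6 -101.3 j [ 18.  11. -15.  -0. -64.]
```

```bash
python3 -m creep '[[0,-0.208,0.7,0.05,0,0,0.025],[0,-0.208,0.7,0.05,0,0,0.025],[0,-0.208,0.7,0.05,0,0,0.025],[0,-0.208,0.7,0.05,0,0,0.025],[0,-0.208,0.7,0.05,0,0,0.025]]';python3 -m creep '[[0,0,0,0,0,0,0]]'; python3 -c "
from h import *
go([.546,.215,.14],181.7)"
```

```text
time_s: 21.48
tcp_pos: [0.5437, 0.2004, 0.2275]
ee_rot: [[-0.999, -0.032, -0.007], [-0.032, 0.999, 0.002], [0.007, 0.002, -1.0]]
wrist_force: [1.0, -0.4, -0.4]
gripper_width: 0.275
time_s: 21.57
tcp_pos: [0.5445, 0.2063, 0.2257]
ee_rot: [[-0.999, -0.037, -0.007], [-0.037, 0.999, 0.002], [0.007, 0.003, -1.0]]
wrist_force: [0.6, -1.3, -2.2]
gripper_width: 0.271
row [-0.008, 0.028, 0.286] [0.0008, -0.0023, 0.0024] j6 -124.2 j [ 36.  19.  -7.  -0. -65.]
```

```bash
python3 -m creep '[[0,-0.006,0.01,0.1,0,-0.001,0.002],[0,-0.006,0.01,0.2,0,-0.001,0.002],[0,-0.006,0.01,0.26,0,-0.001,0.002],[0,-0.006,0.01,0.26,0,-0.001,0.002]]'
python3 - <<'E'
from h import *
go([.545,.24,.14],181.7)
go([.545,.24,.07],181.7)
im=r.capture("side");cv2.imwrite("pics/s12.png",cv2.resize(im[180:420,200:440],None,fx=2.5,fy=2.5))
im=r.capture("wrist");cv2.imwrite("pics/w12.png",im)
E
```

```text
time_s: 21.9
tcp_pos: [0.5424, 0.208, 0.1422]
ee_rot: [[-0.999, -0.03, -0.014], [-0.03, 1.0, -0.003], [0.014, -0.002, -1.0]]
wrist_force: [-0.4, -0.2, -1.7]
gripper_width: 0.273
row [-0.012, 0.106, 0.007] [-0.0008, -0.0045, 0.0002] j6 -124.8 j [ 37.  23. -13.  -0. -55.]
row [-0.015, 0.107, 0.24] [-0.0008, -0.0045, 0.0002] j6 -124.8 j [ 37.  23. -13.  -0. -55.]
```

View pics/s12.png

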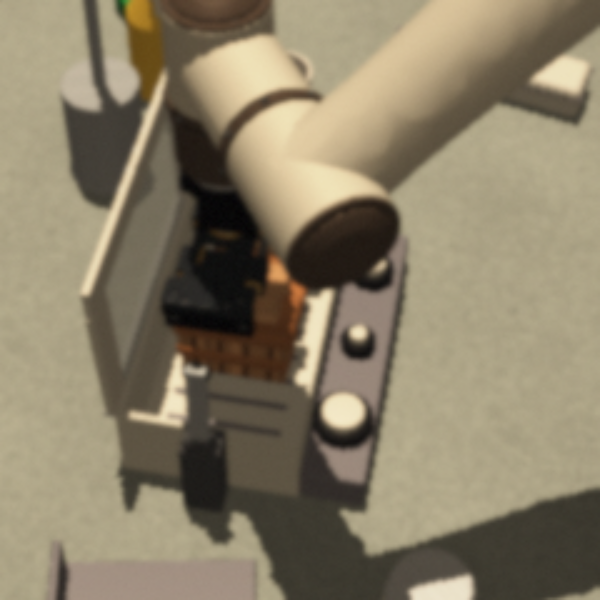

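View pics/w12.png

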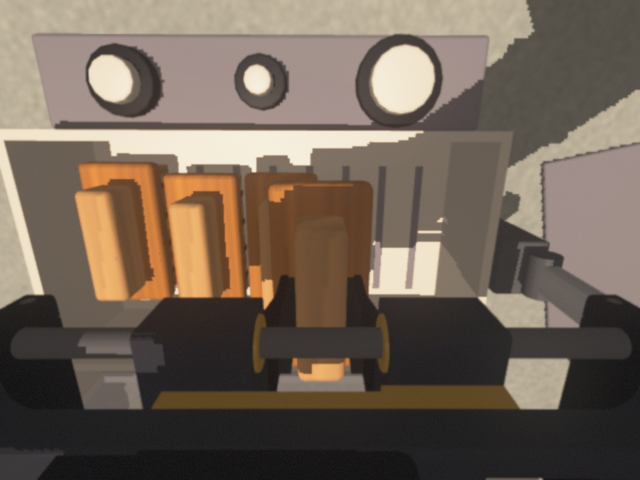

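The body end is clear of the clamp tip. I slide +y slowly, watching the force.

```bash
python3 -m creep '[[0,-0.012,0.03,0,0,-0.004,0],[0,-0.012,0.06,0,0,-0.004,0],[0,-0.012,0.085,0,0,-0.004,0],[0,-0.012,0.105,0,0,-0.004,0],[0,-0.012,0.105,0,0,-0.004,0]]';python3 - <<'E'
from h import *
go([.545,.24,.07],181.7)
im=r.capture("side");cv2.imwrite("pics/s13.png",cv2.resize(im[180:420,200:440],None,fx=2.5,fy=2.5))
E
```

```text
time_s: 22.42
tcp_pos: [0.5486, 0.2427, 0.1481]
ee_rot: [[-0.999, -0.033, 0.009], [-0.033, 0.999, 0.003], [-0.009, 0.003, -1.0]]
wrist_force: [0.3, 0.4, -0.5]
gripper_width: 0.271
row [0.015, -0.009, 0.26] [0.0008, 0.0029, 0.001] j6 -127.7 j [ 39.  24. -11.   0. -55.]
```

View pics/s13.png

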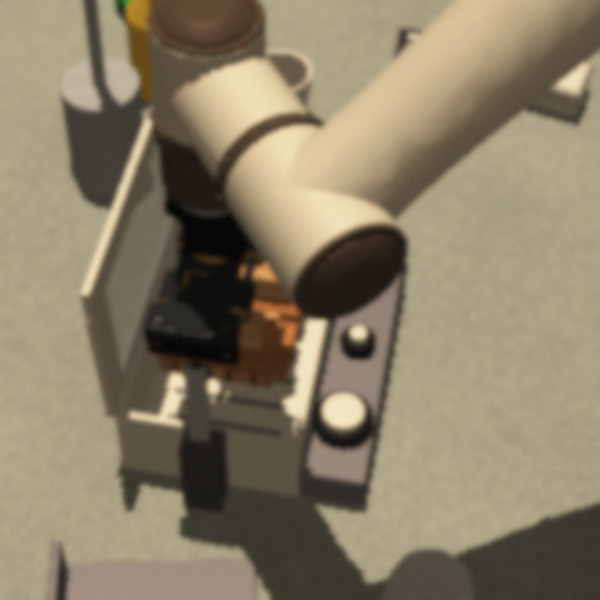

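```bash
python3 -m creep '[[0,0.012,-0.012,0.04,0,0.003,0.001],[0,0.012,-0.012,0.08,0,0.003,0.001],[0,0.012,-0.012,0.1,0,0.003,0.001]]';python3 -c "
from h import *
go([.545,.239,.07],181.7)"
```

```text
time_s: 22.72
tcp_pos: [0.5438, 0.2372, 0.1158]
ee_rot: [[-1.0, -0.028, -0.004], [-0.028, 1.0, 0.0], [0.004, 0.001, -1.0]]
wrist_force: [-0.5, -0.6, -1.9]
gripper_width: 0.271
row [-0.005, 0.006, 0.152] [0.0002, -0.0014, -0.0005] j6 -127.3 j [ 39.  26. -13.  -0. -51.]
```

```bash
python3 -m creep '[[0.2,-0.004,0.006,0.06,0,0,0],[0.2,-0.004,0.006,0.11,0,0,0],[0.2,-0.004,0.006,0.135,0,0,0],[0.2,-0.004,0.006,0.145,0,0,0]]';python3 -c "
from h import *
go([.545,.239,.068],181.7)"
```

```text
time_s: 23.05
tcp_pos: [0.5439, 0.2381, 0.0704]
ee_rot: [[-1.0, -0.028, -0.007], [-0.028, 1.0, -0.002], [0.007, -0.002, -1.0]]
wrist_force: [-0.6, -0.4, -1.9]
gripper_width: 0.27
row [-0.004, 0.003, 0.008] [-0.0005, -0.0024, -0.0006] j6 -127.4 j [ 39.  29. -15.  -0. -46.]
```

```bash
python3 -m creep '[[0.2,0,0,0.005,0,0,0],[0.2,0,0,0.005,0,0,0],[0.37,0,0,0.003,0,0,0],[0.37,0,0,0.002,0,0,0],[0.37,0,0,0,0,0,0]]';python3 -m creep '[[0.38,0,0,-0.1,0,0,0],[0.38,0,0,-0.2,0,0,0],[0.38,0,-0.03,-0.35,0,0,0],[0.38,0,-0.05,-0.5,0,0,0],[0.38,0,-0.06,-0.6,0,0,0]]'
python3 - <<'E'
from h import *
im=r.capture("wrist");cv2.imwrite("pics/w14.png",im)
im=r.capture("top");cv2.imwrite("pics/t14.png",cv2.resize(im[130:340,100:380],None,fx=2.5,fy=2.5))
E
```

```text
time_s: 23.47
tcp_pos: [0.5445, 0.2385, 0.0715]
ee_rot: [[-1.0, -0.028, -0.006], [-0.028, 1.0, -0.001], [0.006, -0.0, -1.0]]
wrist_force: [-0.5, 0.1, 0.0]
gripper_width: 0.353
time_s: 23.88
tcp_pos: [0.546, 0.2201, 0.2549]
ee_rot: [[-1.0, -0.028, -0.003], [-0.028, 1.0, 0.001], [0.003, 0.001, -1.0]]
wrist_force: [1.0, 0.1, 1.1]
gripper_width: 0.379
```

View pics/w14.png

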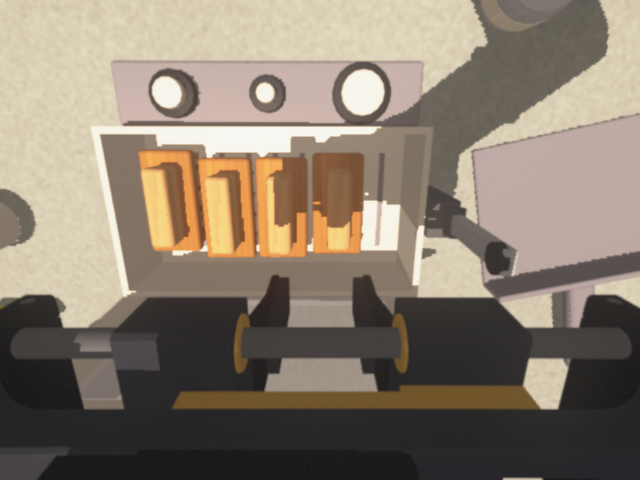

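View pics/t14.png

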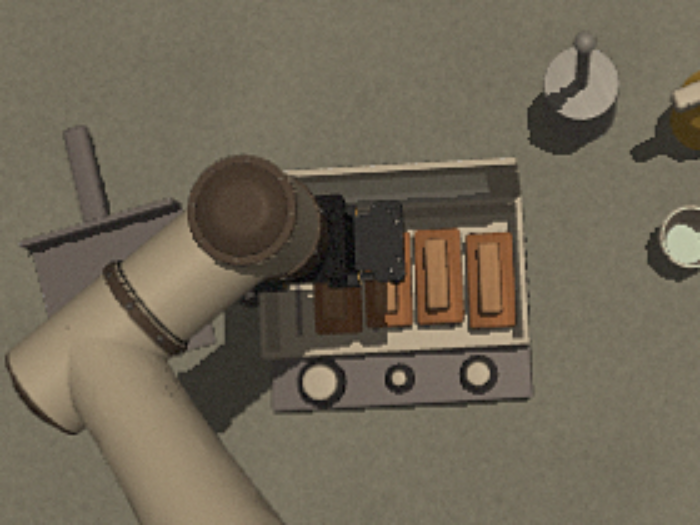

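All four lie side by side and apart, at (140–198), (201–253), (258–307) and (313–363). Next I close the jaws, go up over the lid and come down behind it.

```bash
python3 -c "
from h import *
go([.56,.15,.325],181.7)"; python3 -m creep '[[0,-0.02,-0.08,-0.25,0,0,0],[0,-0.03,-0.2,-0.25,0,0,0],[0,-0.04,-0.23,-0.25,0,0,0],[0,-0.04,-0.23,-0.25,0,0,0]]'; python3 -c "
from h import *
go([.692,.154,.33],181.7)"
```

```text
row [-0.031, -0.238, -0.216] [0.0023, 0.0032, -0.0004] j6 -126.0 j [ 38.  18.  -3.   0. -69.]
time_s: 24.32
tcp_pos: [0.5646, 0.1496, 0.3411]
ee_rot: [[-0.999, -0.026, 0.02], [-0.025, 1.0, 0.01], [-0.02, 0.01, -1.0]]
wrist_force: [0.6, -0.3, 0.0]
gripper_width: 0.164
row [-0.424, 0.003, 0.046] [0.0031, 0.0063, -0.0013] j6 -119.3 j [ 31.  14.   4.   0. -78.]
```

```bash
python3 -m creep '[[0,-0.42,0,0.01,0.003,0.006,0],[0,-0.42,0,0.01,0.003,0.006,0],[0,-0.42,0,0.01,0.003,0.006,0],[0,-0.42,0,0.01,0.003,0.006,0],[0,-0.42,0,0.01,0.003,0.006,0]]'
python3 - <<'E'
from h import *
go([.692,.154,.245],181.7)
im=r.capture("side");cv2.imwrite("pics/s15.png",cv2.resize(im[130:420,160:440],None,fx=2.2,fy=2.2))
im=r.capture("wrist");cv2.imwrite("pics/w15.png",im)
E
```

```text
time_s: 24.73
tcp_pos: [0.6921, 0.1531, 0.3356]
ee_rot: [[-1.0, -0.024, -0.005], [-0.024, 1.0, -0.001], [0.005, -0.001, -1.0]]
wrist_force: [-1.0, -1.2, 0.2]
gripper_width: 0.002
row [-0.001, 0.003, 0.302] [-0.0004, -0.0016, -0.0018] j6 -114.1 j [ 25.  29.  25.  -0. -86.]
```

View pics/s15.png

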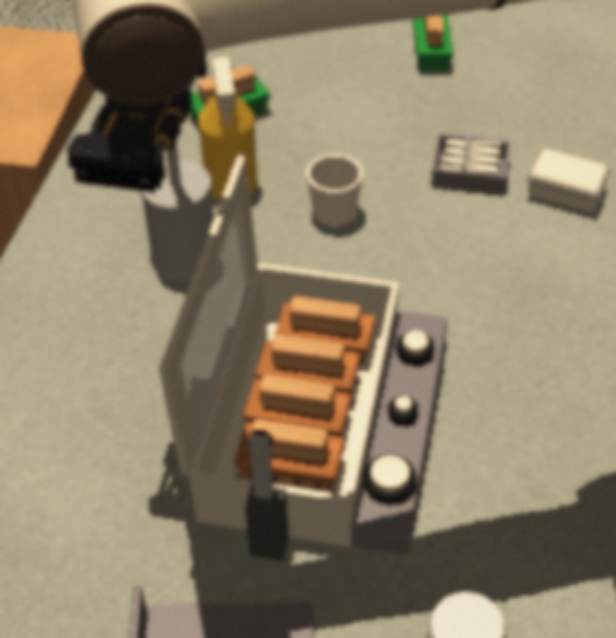

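View pics/w15.png

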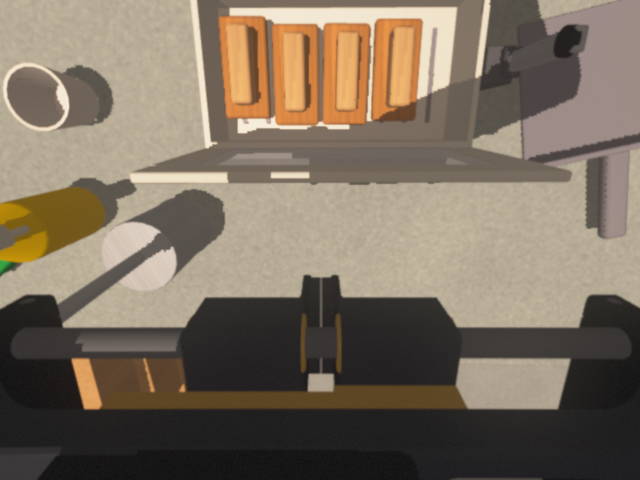

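Run:
```python
from h import *
s=r.sense()
a=np.radians(1.7);R=np.array([[np.cos(a),-np.sin(a)],[np.sin(a),np.cos(a)]])
for z,uv in ((.25,[[130,180],[570,175]]),(.125,[[140,257]]),(.299,[[62,318]])):
    P=onz("wrist",uv,z,s); print(P.round(3).tolist(),((P[:,:2]-[.547,.17])@R).round(4).tolist())
```

```text
[[0.647, 0.021, 0.25], [0.636, 0.322, 0.25]] [[0.0956, -0.1519], [0.0932, 0.1498]]
[[0.754, -0.049, 0.125]] [[0.2006, -0.225]]
[[0.726, -0.006, 0.299]] [[0.1736, -0.1812]]
```

The lid's free edge is at local x ≈ 0.095 m (about 1.65 rad), and the fingers at 0.145 m are clear behind it. I descend.

```bash
python3 -m creep '[[0,0,0.003,0.1,0,0,0],[0,0,0.003,0.2,0,0,0],[0,0,0.003,0.28,0,0,0],[0,0,0.003,0.3,0,0,0],[0,0,0.003,0.3,0,0,0]]'; python3 -c "
from h import *
for lx,lz in ((.10,.225),(.029,.21),(-.025,.162),(-.045,.117),(-.048,.093)): go([.547+lx,.151+.03*lx,lz+.017],181.7)"
```

```text
time_s: 25.25
tcp_pos: [0.6882, 0.1538, 0.2494]
ee_rot: [[-1.0, -0.026, -0.003], [-0.026, 1.0, -0.001], [0.003, -0.001, -1.0]]
wrist_force: [-0.7, 0.1, -0.9]
gripper_width: 0.005
row [0.137, 0.004, 0.025] [-0.0004, -0.0009, -0.001] j6 -114.2 j [ 26.  30.  14.  -0. -75.]
row [0.374, 0.003, 0.076] [-0.0004, -0.0009, -0.001] j6 -114.2 j [ 26.  30.  14.  -0. -75.]
row [0.553, 0.003, 0.236] [-0.0004, -0.0009, -0.001] j6 -114.2 j [ 26.  30.  14.  -0. -75.]
row [0.62, 0.003, 0.386] [-0.0004, -0.0009, -0.001] j6 -114.2 j [ 26.  30.  14.  -0. -75.]
row [0.63, 0.003, 0.466] [-0.0004, -0.0009, -0.001] j6 -114.2 j [ 26.  30.  14.  -0. -75.]
```

```bash
python3 -m creep '[[0,0.07,0,0.015,0,0,0],[0,0.137,0,0.025,0,0,0],[0,0.19,0,0.03,0,0,0],[0,0.25,0,0.04,0,0,0],[0,0.31,0,0.055,0,0,0]]'
python3 - <<'E'
from h import *
for lx,lz in ((.029,.21),(-.025,.162),(-.045,.117),(-.048,.093)): go([.547+lx,.151+.03*lx,lz+.017],181.7)
im=r.capture("side");cv2.imwrite("pics/s16.png",cv2.resize(im[130:420,160:440],None,fx=2.2,fy=2.2))
E
```

```text
time_s: 25.67
tcp_pos: [0.5966, 0.1518, 0.2381]
ee_rot: [[-1.0, -0.028, 0.007], [-0.028, 1.0, 0.001], [-0.007, 0.001, -1.0]]
wrist_force: [1.5, -0.7, 1.0]
gripper_width: 0.01
row [0.069, 0.002, 0.036] [0.0004, 0.0023, -0.0006] j6 -117.9 j [ 29.  21.  -1.   0. -67.]
row [0.25, 0.001, 0.195] [0.0004, 0.0023, -0.0006] j6 -117.9 j [ 29.  21.  -1.   0. -67.]
row [0.318, 0.001, 0.345] [0.0004, 0.0023, -0.0006] j6 -117.9 j [ 29.  21.  -1.   0. -67.]
row [0.328, 0.001, 0.425] [0.0004, 0.0023, -0.0006] j6 -117.9 j [ 29.  21.  -1.   0. -67.]
```

View pics/s16.png

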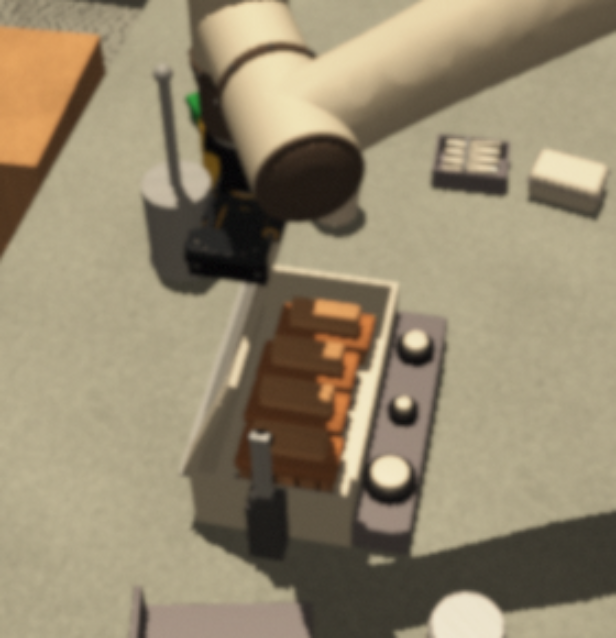

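```bash
python3 -m creep '[[0,0.07,0,0.036,0,0.001,0],[0,0.12,0,0.07,0,0.001,0],[0,0.17,0,0.105,0,0.001,0],[0,0.21,0,0.15,0,0.001,0],[0,0.25,0,0.195,0,0.001,0]]'
python3 - <<'E'
from h import *
for lx,lz in ((-.045,.117),(-.048,.093)): go([.547+lx,.151+.03*lx,lz+.017],181.7)
im=r.capture("side");cv2.imwrite("pics/s17.png",cv2.resize(im[130:420,160:440],None,fx=2.2,fy=2.2))
E
```

```text
time_s: 26.13
tcp_pos: [0.5188, 0.1504, 0.1816]
ee_rot: [[-1.0, -0.029, 0.005], [-0.029, 1.0, 0.004], [-0.006, 0.004, -1.0]]
wrist_force: [1.2, 0.1, 1.1]
gripper_width: 0.006
row [0.057, -0.002, 0.158] [0.0013, 0.0018, -0.0003] j6 -121.7 j [ 33.  17. -17.  -0. -56.]
row [0.067, -0.002, 0.238] [0.0013, 0.0018, -0.0003] j6 -121.7 j [ 33.  17. -17.  -0. -56.]
```

View pics/s17.png

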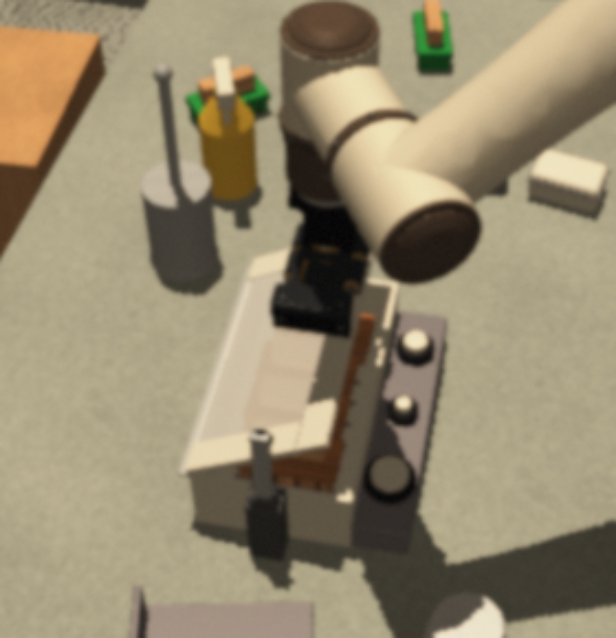

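```bash
python3 -m creep '[[0,0.025,0,0.06,0,0.001,0],[0,0.045,0,0.11,0,0.001,0],[0,0.057,0,0.155,0,0.001,0],[0,0.065,0,0.2,0,0.001,0],[0,0.067,0,0.225,0,0.001,0]]'; python3 -c "
from h import *
go([.547-.048,.151,.11],181.7)"
```

```text
time_s: 26.6
tcp_pos: [0.4953, 0.1495, 0.1119]
ee_rot: [[-1.0, -0.029, -0.004], [-0.029, 1.0, 0.003], [0.003, 0.003, -1.0]]
wrist_force: [-0.0, -0.8, 0.2]
gripper_width: 0.006
row [-0.012, 0.005, 0.006] [0.001, -0.0011, -0.0004] j6 -122.7 j [ 35.  19. -24.  -0. -46.]
```

Next I press gently until the force rises.

```bash
python3 -m creep '[[0,0,0,0.01,0,0,0],[0,0,0,0.014,0,0,0],[0,0,0,0.014,0,0,0]]'; python3 -m creep '[[0,0,0,0.01,0,0,0],[0,0,0,0.01,0,0,0]]'
python3 - <<'E'
from h import *
im=r.capture("side");cv2.imwrite("pics/s18.png",cv2.resize(im[130:420,160:440],None,fx=2.2,fy=2.2))
E
```

```text
time_s: 26.85
tcp_pos: [0.4953, 0.1495, 0.1108]
ee_rot: [[-1.0, -0.03, -0.004], [-0.03, 1.0, 0.002], [0.004, 0.002, -1.0]]
wrist_force: [-6.0, -1.0, 11.8]
gripper_width: 0.007
time_s: 27.02
tcp_pos: [0.4953, 0.1495, 0.1108]
ee_rot: [[-1.0, -0.03, -0.004], [-0.031, 1.0, 0.002], [0.004, 0.002, -1.0]]
wrist_force: [-8.1, -0.5, 12.0]
gripper_width: 0.007
```

View pics/s18.png

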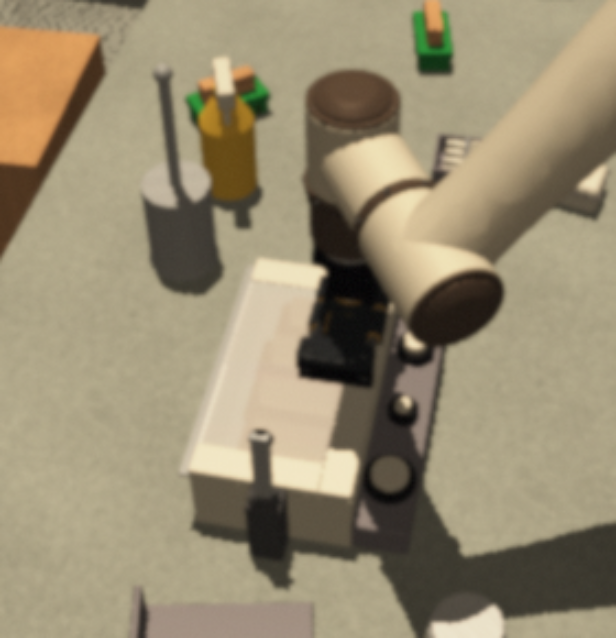

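The lid is flat. The side view agrees, as does tip contact at z≈0.094 with 12 N. Next I rise and go round to the clamp's outer side.

```bash
python3 -m creep '[[0,0,0,-0.13,0,0,0],[0,0,0,-0.26,0,0,0],[0,0,0,-0.4,0,0,0],[0,0,0,-0.52,0,0,0],[0,0,0,-0.6,0,0,0]]'; python3 -c "
from h import *
go([.5406,.385,.30],181.7)"
```

```text
time_s: 27.48
tcp_pos: [0.4979, 0.1496, 0.2975]
ee_rot: [[-1.0, -0.031, 0.005], [-0.031, 1.0, 0.006], [-0.005, 0.005, -1.0]]
wrist_force: [1.1, 0.2, 0.1]
gripper_width: 0.005
row [-0.167, 0.78, -0.003] [0.0017, 0.0016, 0.0005] j6 -122.8 j [ 35.   9.  -9.  -0. -72.]
```

```bash
python3 -m creep '[[0,-0.1,0.39,-0.02,0,0.001,0],[0,-0.1,0.39,-0.02,0,0.001,0],[0,-0.16,0.6,-0.02,0,0.001,0],[0,-0.167,0.78,-0.02,0,0.001,0],[0,-0.167,0.78,-0.02,0,0.001,0]]'; python3 -m creep '[[0,0,0.1,0,0,0,0],[0,0,0.1,0,0,0,0]]'
python3 - <<'E'
from h import *
go([.5406,.385,.192],181.7)
im=r.capture("side");cv2.imwrite("pics/s19.png",cv2.resize(im[130:420,160:440],None,fx=2.2,fy=2.2))
im=r.capture("wrist");cv2.imwrite("pics/w19.png",im)
E
```

```text
time_s: 27.9
tcp_pos: [0.5371, 0.3546, 0.3068]
ee_rot: [[-1.0, -0.031, 0.005], [-0.031, 0.999, 0.008], [-0.005, 0.008, -1.0]]
wrist_force: [0.3, 0.1, 0.4]
gripper_width: 0.004
time_s: 28.07
tcp_pos: [0.5366, 0.3904, 0.3074]
ee_rot: [[-0.999, -0.035, 0.007], [-0.035, 0.999, 0.01], [-0.007, 0.01, -1.0]]
wrist_force: [-0.3, -0.2, -1.0]
gripper_width: 0.003
row [-0.01, -0.022, 0.385] [0.0031, 0.0023, 0.0018] j6 -137.9 j [ 50.  24.  13.  -0. -78.]
```

View pics/s19.png

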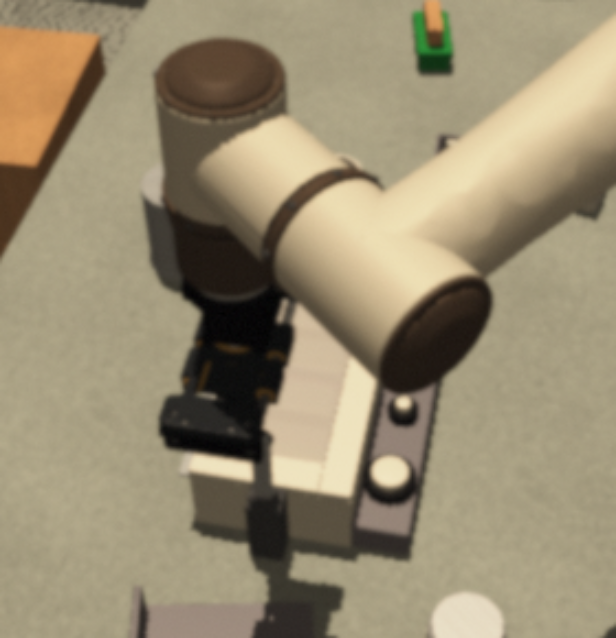

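View pics/w19.png

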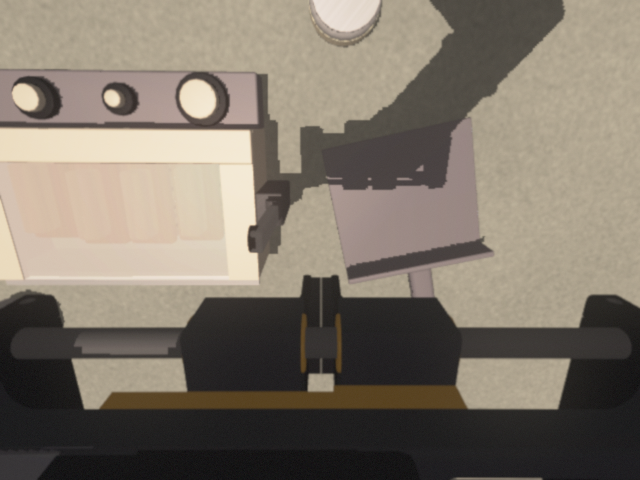

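```bash
python3 - <<'E'
from h import *
s=r.sense()
a=np.radians(1.7);R=np.array([[np.cos(a),-np.sin(a)],[np.sin(a),np.cos(a)]])
for z,uv in ((.2,[[262,238],[248,238],[278,240]]),(.101,[[275,195]])):
    P=onz("wrist",uv,z,s); print(P.round(3).tolist(),((P[:,:2]-[.547,.17])@R).round(4).tolist())
print(proj("wrist",[[.547-.0297*.172,.17+.172,.101],[.547-.0297*.17,.17+.172,.2]],s))
E
python3 -c "
from h import *
go([.5406,.385,.192],181.7)"
```

```text
[[0.54, 0.342, 0.2], [0.54, 0.331, 0.2], [0.541, 0.354, 0.2]] [[-0.0022, 0.1718], [-0.0022, 0.1609], [-0.0006, 0.1842]]
[[0.525, 0.34, 0.101]] [[-0.0165, 0.1707]]
[[276.85783526 210.36403678]
 [262.53476072 240.71622719]]
row [-0.012, -0.007, 0.386] [0.0026, 0.002, 0.001] j6 -137.8 j [ 50.  23.  12.  -0. -78.]
```

The clamp stands at local (0, 0.172) as expected, and I'm 45 mm outside it. I descend.

```bash
python3 -m creep '[[0,-0.012,0,0.12,0.002,0.002,0.001],[0,-0.012,0,0.24,0.002,0.002,0.001],[0,-0.012,0,0.34,0.002,0.002,0.001],[0,-0.012,0,0.38,0.002,0.002,0.001],[0,-0.012,0,0.38,0.002,0.002,0.001]]'; python3 -c "
from h import *
for ly,z in ((.192,.172),(.154,.1685),(.1245,.143),(.114,.119),(.112,.106)): go([.547-.0297*ly,.17+ly,z+.017],181.7)"
```

```text
time_s: 28.58
tcp_pos: [0.5396, 0.3846, 0.1908]
ee_rot: [[-1.0, -0.028, -0.005], [-0.028, 1.0, -0.003], [0.005, -0.003, -1.0]]
wrist_force: [-0.1, -0.2, 0.3]
gripper_width: 0.007
row [-0.004, -0.075, 0.006] [-0.0009, -0.0017, -0.0005] j6 -137.7 j [ 49.  28.   3.  -0. -65.]
row [-0.004, -0.202, 0.018] [-0.0009, -0.0017, -0.0005] j6 -137.7 j [ 49.  28.   3.  -0. -65.]
row [-0.005, -0.3, 0.104] [-0.0009, -0.0017, -0.0005] j6 -137.7 j [ 49.  28.   3.  -0. -65.]
row [-0.005, -0.335, 0.184] [-0.0009, -0.0017, -0.0005] j6 -137.7 j [ 49.  28.   3.  -0. -65.]
row [-0.005, -0.342, 0.227] [-0.0009, -0.0017, -0.0005] j6 -137.7 j [ 49.  28.   3.  -0. -65.]
```

```bash
python3 -m creep '[[0,-0.004,-0.05,0.004,0,-0.001,0],[0,-0.004,-0.1,0.008,0,-0.001,0],[0,-0.004,-0.15,0.012,0,-0.001,0],[0,-0.004,-0.2,0.02,0,-0.001,0],[0,-0.004,-0.24,0.045,0,-0.001,0]]'
python3 - <<'E'
from h import *
for ly,z in ((.1245,.143),(.114,.119),(.112,.106)): go([.547-.0297*ly,.17+ly,z+.017],181.7)
im=r.capture("side");cv2.imwrite("pics/s20.png",cv2.resize(im[130:420,160:440],None,fx=2.2,fy=2.2))
E
```

```text
time_s: 29.0
tcp_pos: [0.544, 0.3116, 0.1805]
ee_rot: [[-1.0, -0.028, 0.003], [-0.028, 1.0, 0.001], [-0.003, 0.001, -1.0]]
wrist_force: [0.0, 1.4, 2.4]
gripper_width: 0.006
row [0.004, -0.057, 0.068] [0.0002, 0.0008, -0.0007] j6 -133.1 j [ 45.  25.  -4.   0. -61.]
row [0.004, -0.092, 0.148] [0.0002, 0.0008, -0.0007] j6 -133.1 j [ 45.  25.  -4.   0. -61.]
row [0.004, -0.099, 0.192] [0.0002, 0.0008, -0.0007] j6 -133.1 j [ 45.  25.  -4.   0. -61.]
```

View pics/s20.png

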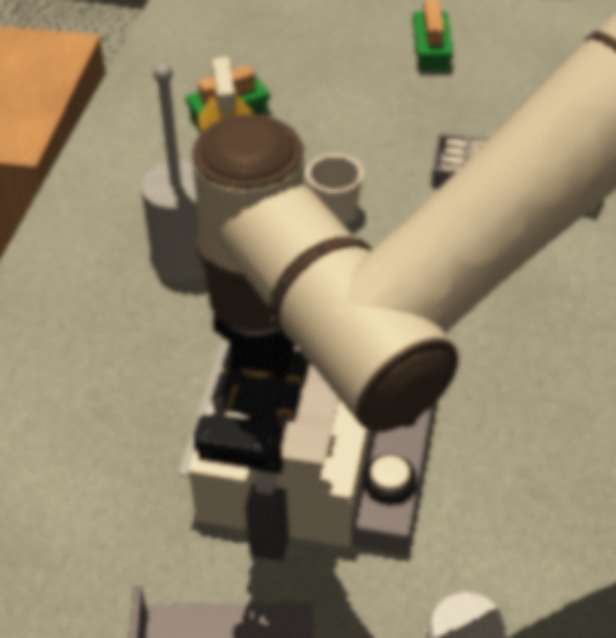

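```bash
python3 -m creep '[[0,0.003,-0.03,0.035,0,0,0],[0,0.003,-0.057,0.068,0,0,0],[0,0.003,-0.077,0.11,0,0,0],[0,0.003,-0.09,0.148,0,0,0],[0,0.003,-0.098,0.178,0,0,0]]'; python3 -c "
from h import *
ly=.112;go([.547-.0297*ly,.17+ly,.123],181.7)"
```

```text
time_s: 29.47
tcp_pos: [0.5434, 0.2788, 0.1257]
ee_rot: [[-1.0, -0.025, 0.001], [-0.025, 1.0, -0.001], [-0.001, -0.001, -1.0]]
wrist_force: [0.6, 1.0, 2.2]
gripper_width: 0.01
row [-0.001, 0.011, 0.009] [-0.0004, 0.0002, -0.0015] j6 -131.0 j [ 42.  26. -10.   0. -53.]
```

```bash
python3 -m creep '[[0,0,0,0.01,0,0,0],[0,0,0,0.014,0,0,0],[0,0,0,0.02,0,0,0],[0,0,0,0.02,0,0,0]]'
```

```text
time_s: 29.8
tcp_pos: [0.5432, 0.2782, 0.1232]
ee_rot: [[-1.0, -0.026, 0.001], [-0.026, 1.0, -0.003], [-0.001, -0.003, -1.0]]
wrist_force: [-6.0, -1.6, 14.4]
gripper_width: 0.003
```

Contact at tip z = 0.106 with 14 N is what the clamp lying flat should give. I rise and look.

```bash
python3 -m creep '[[0,0,0,-0.1,0,0,0],[0,0,0,-0.2,0,0,0],[0,0,0,-0.3,0,0,0],[0,0,0,-0.4,0,0,0],[0,0,0,-0.45,0,0,0]]'; python3 -c "
from h import *
go([.4345,.1667,.20],181.7)"; python3 -m creep '[[0,0.36,-0.35,0.14,0,0,0],[0,0.36,-0.35,0.14,0,0,0],[0,0.36,-0.35,0.14,0,0,0],[0,0.36,-0.35,0.14,0,0,0],[0,0.36,-0.35,0.14,0,0,0]]';python3 -m creep '[[0,0,0,0,0,0,0]]'
python3 - <<'E'
from h import *
go([.4345,.1667,.1],181.7)
im=r.capture("side");cv2.imwrite("pics/s21.png",cv2.resize(im[130:420,160:440],None,fx=2.2,fy=2.2))
E
python3 k2.py pics/w21.png .547 .170 1.7
```

```text
time_s: 30.22
tcp_pos: [0.5441, 0.2788, 0.2632]
ee_rot: [[-1.0, -0.026, 0.007], [-0.026, 1.0, 0.0], [-0.007, 0.0, -1.0]]
wrist_force: [0.0, -0.2, 0.3]
gripper_width: 0.009
row [0.377, -0.364, 0.208] [0.0001, 0.0021, -0.001] j6 -131.0 j [ 42.  20.   0.   0. -70.]
time_s: 30.63
tcp_pos: [0.4339, 0.1663, 0.2191]
ee_rot: [[-1.0, -0.024, 0.001], [-0.024, 1.0, -0.002], [-0.0, -0.002, -1.0]]
wrist_force: [0.3, 0.5, -0.1]
gripper_width: 0.008
time_s: 30.72
tcp_pos: [0.4335, 0.1655, 0.2198]
ee_rot: [[-1.0, -0.024, 0.002], [-0.024, 1.0, -0.002], [-0.002, -0.002, -1.0]]
wrist_force: [0.6, 0.5, 0.3]
gripper_width: 0.001
row [-0.003, 0.005, 0.399] [-0.0007, 0.0005, -0.0017] j6 -129.8 j [ 41.   7. -23.   0. -60.]
row [-0.375, -0.359, 0.51] [-0.0007, 0.0003, -0.0017] j6 -129.8 j [ 41.   7. -23.   0. -60.]
```

View pics/s21.png

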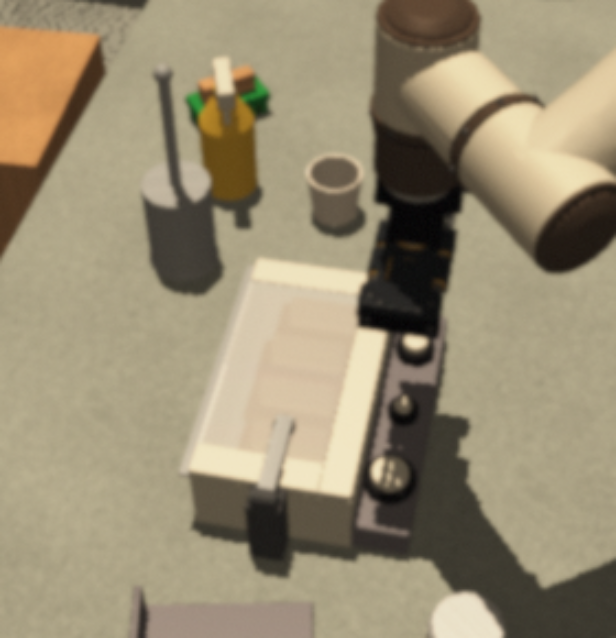

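View pics/w21.png

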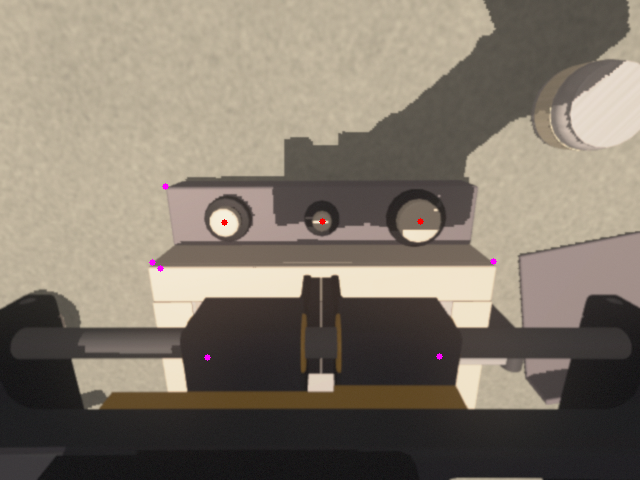

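The lid is shut and the clamp lies over it. The predicted key centres sit on the keys at (224,222), (322,221) and (420,221). I descend over the smallest.

```bash
python3 -m creep '[[0,-0.003,0.004,0.13,0,0,-0.001],[0,-0.003,0.004,0.26,0,0,-0.001],[0,-0.003,0.004,0.36,0,0,-0.001],[0,-0.003,0.004,0.41,0,0,-0.001],[0,-0.003,0.004,0.41,0,0,-0.001]]'; python3 -c "
from h import *
go([.4345,.1667,.072],181.7)"
```

```text
time_s: 31.23
tcp_pos: [0.4339, 0.1665, 0.0932]
ee_rot: [[-1.0, -0.027, -0.005], [-0.027, 1.0, -0.007], [0.005, -0.007, -1.0]]
wrist_force: [-0.2, 0.3, 0.1]
gripper_width: 0.006
row [-0.003, 0.001, 0.071] [-0.0021, -0.0017, -0.0008] j6 -129.7 j [ 41.  17. -32.   0. -41.]
```

```bash
python3 -m creep '[[0,-0.003,0.001,0.04,0,0,0],[0,-0.003,0.001,0.058,0,0,0],[0,-0.003,0.001,0.07,0,0,0],[0,-0.003,0.001,0.075,0,0,0],[0,-0.003,0.001,0.075,0,0,0]]'; python3 -m creep '[[0,0,0,0.003,0,0,0],[0,0,0,0.003,0,0,0]]'
```

```text
time_s: 31.65
tcp_pos: [0.4363, 0.1681, 0.0733]
ee_rot: [[-1.0, -0.029, -0.002], [-0.029, 1.0, -0.005], [0.002, -0.005, -1.0]]
wrist_force: [-2.7, 0.5, 9.3]
gripper_width: 0.008
time_s: 31.82
tcp_pos: [0.4368, 0.1685, 0.0741]
ee_rot: [[-1.0, -0.029, -0.0], [-0.029, 1.0, -0.004], [0.001, -0.004, -1.0]]
wrist_force: [-1.6, -1.7, 4.0]
gripper_width: 0.005
```

```bash
python3 -m creep '[[0,0,0,0.01,0,0,0],[0,0,0,0.012,0,0,0],[0,0,0,0.012,0,0,0]]'; python3 -m creep '[[0,0,0,-0.05,0,0,0],[0,0,0,-0.1,0,0,0],[0,0,0,-0.15,0,0,0],[0,0,0,-0.15,0,0,0]]'; python3 -c "
from h import *
go([.4372,.0767,.11],181.7)"
```

```text
time_s: 32.07
tcp_pos: [0.4369, 0.1685, 0.0731]
ee_rot: [[-1.0, -0.03, 0.0], [-0.03, 1.0, -0.005], [0.0, -0.005, -1.0]]
wrist_force: [-6.6, -1.3, 16.2]
gripper_width: 0.005
time_s: 32.4
tcp_pos: [0.439, 0.1703, 0.1215]
ee_rot: [[-1.0, -0.031, 0.006], [-0.031, 1.0, -0.0], [-0.006, -0.0, -1.0]]
wrist_force: [0.7, 0.4, 0.4]
gripper_width: 0.001
row [0.016, -0.312, 0.038] [-0.0001, 0.0021, 0.0004] j6 -129.7 j [ 41.  14. -30.   0. -45.]
```

The small key bottomed at 16 N and the tool has lifted off. Medium key next.

```bash
python3 -m creep '[[0,0.005,-0.1,0,0,0.001,0],[0,0.01,-0.2,0,0,0.001,0],[0,0.013,-0.29,0,0,0.001,0],[0,0.013,-0.31,0,0,0.001,0],[0,0.013,-0.31,0,0,0.001,0]]'
python3 - <<'E'
from h import *
go([.4372,.0767,.072],181.7)
im=r.capture("wrist");cv2.imwrite("pics/w22.png",im)
E
```

```text
time_s: 32.82
tcp_pos: [0.4377, 0.076, 0.1214]
ee_rot: [[-1.0, -0.028, 0.003], [-0.028, 1.0, -0.0], [-0.003, -0.0, -1.0]]
wrist_force: [-0.1, -0.1, 0.2]
gripper_width: 0.005
row [0.002, 0.003, 0.165] [-0.0001, 0.001, -0.0006] j6 -119.5 j [ 31.  12. -34.   0. -44.]
```

View pics/w22.png

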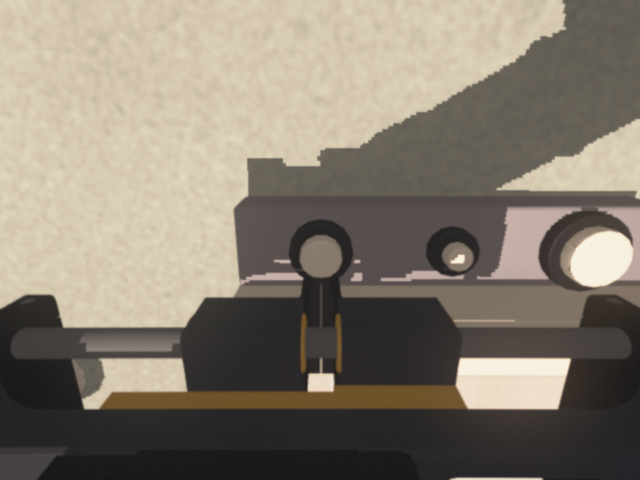

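The medium key is centred under the fingers at (321,256), and the small key has sprung back. I press.

```bash
python3 -m creep '[[0,0.002,0.002,0.06,0,0,0],[0,0.002,0.002,0.11,0,0,0],[0,0.002,0.002,0.14,0,0,0],[0,0.002,0.002,0.16,0,0,0],[0,0.002,0.002,0.165,0,0,0]]'; python3 -m creep '[[0,0,0,0.01,0,0,0],[0,0,0,0.014,0,0,0],[0,0,0,0.014,0,0,0]]'; python3 -m creep '[[0,0,0,0.006,0,0,0],[0,0,0,0.006,0,0,0]]'
```

```text
time_s: 33.28
tcp_pos: [0.4379, 0.0786, 0.073]
ee_rot: [[-0.999, -0.032, 0.002], [-0.032, 1.0, -0.001], [-0.002, -0.001, -1.0]]
wrist_force: [-9.3, 0.8, 24.0]
gripper_width: 0.003
time_s: 33.53
tcp_pos: [0.4379, 0.0788, 0.0728]
ee_rot: [[-0.999, -0.035, 0.002], [-0.035, 0.999, -0.004], [-0.001, -0.004, -1.0]]
wrist_force: [-12.8, -3.8, 36.9]
gripper_width: 0.004
time_s: 33.7
tcp_pos: [0.4383, 0.0793, 0.0731]
ee_rot: [[-0.999, -0.037, 0.003], [-0.037, 0.999, -0.005], [-0.003, -0.005, -1.0]]
wrist_force: [-4.7, -1.9, 19.0]
gripper_width: 0.008
```

```bash
python3 -m creep '[[0,0,0,-0.05,0,0,0],[0,0,0,-0.1,0,0,0],[0,0,0,-0.16,0,0,0],[0,0,0,-0.16,0,0,0]]'; python3 -m creep '[[0,-0.01,0.13,0,0,0,0],[0,-0.01,0.26,0,0,0,0],[0,-0.01,0.39,0,0,0,0],[0,-0.01,0.5,0,0,0,0],[0,-0.01,0.56,0,0,0,0]]'; python3 -m creep '[[0,0,0.02,0,0,0,0],[0,0,0.02,0,0,0,0]]';python3 -c "
from h import *
go([.4319,.2567,.12],181.7)"
```

```text
time_s: 34.03
tcp_pos: [0.4408, 0.0816, 0.1244]
ee_rot: [[-0.999, -0.039, 0.01], [-0.04, 0.999, -0.001], [-0.01, -0.002, -1.0]]
wrist_force: [0.6, 1.4, 0.1]
gripper_width: 0.003
time_s: 34.45
tcp_pos: [0.4372, 0.2539, 0.1239]
ee_rot: [[-0.999, -0.043, 0.012], [-0.043, 0.999, 0.0], [-0.012, -0.0, -1.0]]
wrist_force: [0.9, -0.2, -0.7]
gripper_width: 0.004
time_s: 34.62
tcp_pos: [0.4369, 0.2621, 0.1233]
ee_rot: [[-0.999, -0.046, 0.012], [-0.046, 0.999, 0.0], [-0.012, -0.0, -1.0]]
wrist_force: [-0.5, -0.0, 0.3]
gripper_width: 0.004
row [0.017, -0.017, 0.011] [-0.0, 0.0037, 0.0052] j6 -137.4 j [ 50.  18. -25.   1. -47.]
```

```bash
python3 -m creep '[[0,0.017,-0.017,0,0,0.004,0.005],[0,0.017,-0.017,0,0,0.004,0.005],[0,0.017,-0.017,0,0,0.004,0.005]]'
python3 - <<'E'
from h import *
go([.4319,.2567,.072],181.7)
im=r.capture("wrist");cv2.imwrite("pics/w23.png",im)
E
```

```text
time_s: 34.87
tcp_pos: [0.4318, 0.2553, 0.1231]
ee_rot: [[-1.0, -0.029, -0.002], [-0.029, 1.0, -0.001], [0.002, -0.001, -1.0]]
wrist_force: [0.1, 0.6, 0.9]
gripper_width: 0.007
row [-0.001, 0.005, 0.17] [-0.0002, -0.0005, -0.0003] j6 -137.5 j [ 49.  17. -26.  -0. -47.]
```

View pics/w23.png

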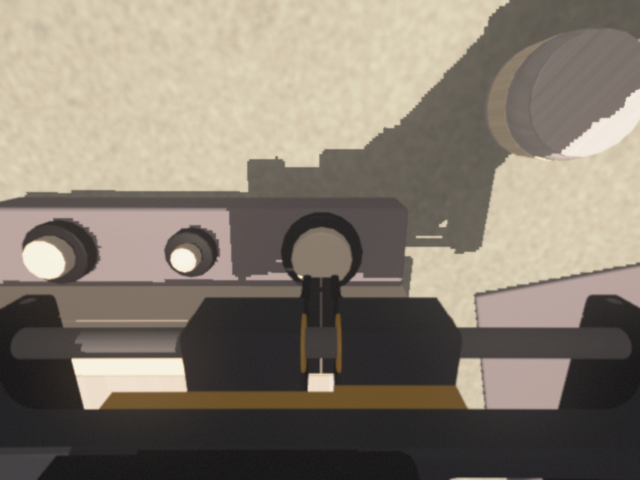

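The large key is centred at (321,256). I press.

```bash
python3 -m creep '[[0,-0.001,0.004,0.06,0,0,0],[0,-0.001,0.004,0.11,0,0,0],[0,-0.001,0.004,0.145,0,0,0],[0,-0.001,0.004,0.165,0,0,0],[0,-0.001,0.004,0.168,0,0,0]]'; python3 -m creep '[[0,0,0,0.006,0,0,0],[0,0,0,0.008,0,0,0],[0,0,0,0.008,0,0,0]]'; python3 -m creep '[[0,0,0,-0.05,0,0,0],[0,0,0,-0.1,0,0,0],[0,0,0,-0.25,0,0,0],[0,0,0,-0.4,0,0,0],[0,0,0,-0.5,0,0,0]]'
```

```text
time_s: 35.33
tcp_pos: [0.4321, 0.2555, 0.0734]
ee_rot: [[-1.0, -0.028, -0.002], [-0.028, 1.0, -0.002], [0.002, -0.002, -1.0]]
wrist_force: [-2.7, -1.9, 7.4]
gripper_width: 0.003
time_s: 35.58
tcp_pos: [0.4322, 0.2554, 0.0733]
ee_rot: [[-1.0, -0.028, -0.002], [-0.028, 1.0, -0.002], [0.002, -0.002, -1.0]]
wrist_force: [-6.4, -0.2, 13.2]
gripper_width: 0.002
time_s: 36.0
tcp_pos: [0.4327, 0.255, 0.2261]
ee_rot: [[-1.0, -0.028, -0.0], [-0.028, 1.0, -0.001], [0.0, -0.001, -1.0]]
wrist_force: [1.2, 1.4, 0.2]
gripper_width: 0.004
```

```bash
python3 -m creep '[[0,0.0,0.3,-0.2,0,0,0],[0,0.0,0.5,-0.2,0,0,0],[0,0,0.6,-0.2,0,0,0],[0,0,0.6,-0.2,0,0,0],[0,0,0.6,-0.2,0,0,0]]'; python3 -m creep '[[0,0,0,0,0,0,0],[0,0,0,0,0,0,0]]'
python3 - <<'E'
from h import *
im=r.capture("side");cv2.imwrite("pics/s24.png",cv2.resize(im[130:420,160:440],None,fx=2.2,fy=2.2))
im=r.capture("top");cv2.imwrite("pics/t24.png",im)
E
```

```text
time_s: 36.42
tcp_pos: [0.4279, 0.4379, 0.2875]
ee_rot: [[-1.0, -0.028, 0.002], [-0.028, 1.0, 0.002], [-0.002, 0.002, -1.0]]
wrist_force: [0.9, 0.8, -0.2]
gripper_width: 0.005
time_s: 36.58
tcp_pos: [0.4279, 0.4387, 0.2873]
ee_rot: [[-1.0, -0.029, 0.002], [-0.029, 1.0, 0.002], [-0.002, 0.002, -1.0]]
wrist_force: [-0.6, -0.7, -0.5]
gripper_width: 0.009
```

View pics/s24.png

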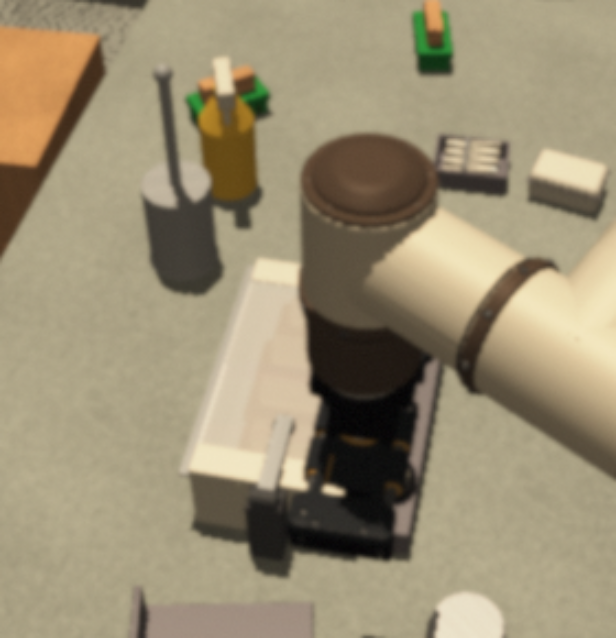

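View pics/t24.png

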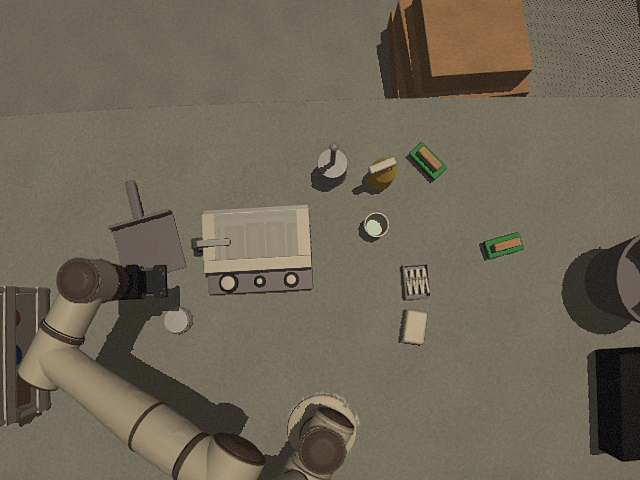

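The top view shows the lid flat, the clamp lying over it at (212,242), and the three keys at (229,283), (260,282) and (291,280). No scrubber is left on the worktop and the other things stand where they were. I hand in.

```bash
python3 -c "
from station import r
print(r.finish_job())"
```

```text
the job is handed in; nothing more can be done
None
```

The job is done and was handed in at about 37 s; no verdict came back.

- **Scrubbers:** All four wooden scrubbers went into the chamber side by side, about 5 mm apart. I left the two green ones alone.
- **Lid and clamp:** I pushed the lid shut and swung the clamp down over it. Contact heights (tip at about 94 mm on the lid, 106 mm on the clamp, with 12–14 N) and the pictures agree that both are flat.
- **Keys:** I pressed small, medium, then large. Each stopped with the fingertip at about 56 mm, which is full travel. Readings reached 16, 37 and 13 N, and the 37 N on the medium key was more than needed. The small and medium keys looked sprung back in the close-up picture. The large key's return shows only in the final top view, which is coarse.
- **Last checks:** In the final top view the lid is shut, the clamp is down, the other things stand where they were, and the arm is clear.
- **Disagreements:** The trained networks mostly mislabelled things, so I located the scrubbers by fitting their shape to colour masks and the dryer from its keys. Those positions agreed with the wrist camera to about 2 mm. Two readings differed more: an early key measurement taken while the arm was still moving was about 6 mm out, and the far edge of the chamber floor looked about 8 mm off. I did not use either. No other check failed.

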